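# Zero, load and switch on the specimen cup warmer

## Robot

A 6-joint arm with a two-finger parallel gripper is mounted at the origin on the work surface; the furniture and walls round the work are solid. World frame = base frame: x ahead of the robot, y to its left, z up, the work surface at z = 0. Lengths are in m, angles in rad, forces in N, time in s.
With the tool pointing down it reaches from about 0.425 to 0.95 m from the base axis. Payload 3.5 kg.
Tool frame: the origin (TCP) lies on the centre line of the jaws, within the pads' length; the fingertips stand 11 mm ahead of it and the grasp point (between the pads) lies 8 mm behind it; y points along the fingers, x is the direction in which the jaws open and shut, and the axes are right-handed (so a half turn about y gives the same grasp; the last joint's range is limited). The gripper opens to 85 mm and grips with 20 to 120 N. Pads are 22 mm wide; open, the fingers measure 114 mm over their backs; the gripper's body (76 mm by 85 mm) begins 54 mm behind the grasp point. The pads swing forward as they close: fully open they stand 13 mm farther back than shut.
Start: joints at [1.169, 0.286, 1.577, -0, 1.279, -0.15], TCP at [0.168, 0.654, 0.242] pointing down, gripper open.
Joint ranges: [-2.77, 2.77], [-0.9, 2.22], [0.21, 2.48], [-1.53, 4.67], [0.24, 2.81], [-2.84, 2.84]. Speed limits (rad/s): [2.79, 2.79, 3.14, 3.14, 3.14, 3.14].

## Interface

Orientations are given as a unit quaternion [x, y, z, w].
In Python, from plant import get_state, read_camera, sign_off gives the robot as it stands.
- The arm moves only by the shell command python3 -m inch 'ROWS' [FORCE]. ROWS is JSON, a list of rows, each an object of numbers: "ax", "ay", "az": the turn, a rotation vector about the tool's x, y, z in rad; "x", "y", "z": the shift along the tool's x, y, z in mm; "hand": the closure, from -1 (fully open) to 1 (shut). In form: [{"ax": .., "ay": .., "az": .., "x": .., "y": .., "z": .., "hand": ..}, ...]. A call has 1 to 5 rows; each row shifts and turns the commanded pose from where the row before left it, along the tool's axes as they then stand; what a row does not reach is not made up. A row lasts 1/12 s, in which the tool goes at most 41.7 mm and 7.16 degrees, less where a joint would pass 70% of its speed; a pose out of reach is approached as far as the arm can. A call with a gripper value outside its range is refused whole. The fingers move at their own pace and stop on an object; FORCE is the grip in N (left out, the last holds). Time passes only in rows, so rows that do not move let the fingers close. It gives the time, the measured TCP pose, the force and the opening at its end, in the units of the state.
- get_state(): the state, without advancing time (a new reading comes with each control period).
- read_camera(name): name is "scene" or "top" or "wrist"; returns a dict with "img" (420x560x3 uint8, red, green, blue), "fov_y" (degrees; the focal length in pixels is half the picture's height over the tangent of half this angle, whatever the lens; pixels are square), "cx", "cy" (the principal point, pixels), "distortion" ([k1, k2, p1, p2, k3] as OpenCV has them; the pictures are not rectified), "T" (4x4, takes a point from camera to world coordinates); the wrist camera has in their place "T_tool_cam" (4x4, takes a point from camera to tool coordinates, whose origin is the TCP and whose axes are the tool frame's). Camera axes: x right, y down, z forward; pixel columns grow to the right and rows downward; lengths in m; the calibration is good to about 2 mm. A picture is of the moment at which its call begins: read the wrist's pose just before it. There is no depth.
- sign_off(): hands the job in, once; it reports no verdict.
The state is a dict: "time": time; "qpos": joint angles; "dq": joint speeds; "joint_efforts": joint torques, N m; "eef_pos": TCP position; "tcp_rot": TCP orientation; "contact_force": force on the tool from outside, world axes, zero at the start; "wrist_torque": the same for the moment, N m; "opening": opening from 0.0 (shut) to 1.0 (fully open).
Only numpy, scipy, OpenCV 4.12 (cv2) and the standard library are available. Lean on these libraries where they do the work, as an engineer would, in place of code of your own. Each camera call takes 0.05 s, during which the arm holds its last target. There are 200 camera calls.

## Task

First turn the trim dial on the control box until its pointer is at the red zero mark. Then stand every specimen cup waiting on the table upright in the middle of an empty coloured ring of the warming plate, one cup to a ring, leaving the cups already there where they are. Set the row of coloured toggle switches so that every switch whose ring holds a cup is on (leaning away from the robot, towards the dial) and every switch whose ring is empty is off (leaning towards the robot).

Things in the scene. Friction and masses are not known exactly. Their poses are not given: they have to be found in the camera images.
- warmer_plate: fixed low metal-topped warming plate, 210 (x) x 310 (y) x 16 mm, with six flat coloured rings (inner diameter 74, outer 88 mm, flush, no recess) on its top, centres 100 mm apart in two rows of three. Origin at the centre of its underside; x points away from the robot, y to the left.
- control_box: fixed control box, 230 (x) x 210 (y) x 50 mm high, beside the plate. Near its front edge a row of six toggle switches along y, 30 mm apart, 62 mm in front of the box's centre; the trim dial is behind them, 55 mm behind the centre. Lever pivots lie on the box top (z = 50 mm) at x = -62 mm and y = 75 red, 45 yellow, 15 green, -15 blue, -45 white, -75 black. Origin at the centre of its underside; x points away from the robot (from the switch row towards the dial), y to the left.
- dial_axis (a point): point on the dial's upright turning axis, 25 mm above the box top (75 mm above the table): the height to grip its bar.
- trim_dial (a joint): angle of the trim dial, rad: 0 when its white pointer is at the red zero mark (at the far side, the box's +x), positive counter-clockwise seen from above, so that the pointer lies along the box's x axis turned by this angle. Stops at -0.6 and 2.7; turns with light friction (0.04 N m) and stays where left. Black disc 60 mm across, from 2 to 12 mm above the box top, with a bar grip across it, 14 mm wide, 52 mm long along the pointer, its top 35 mm above the box top.
- bay_red (a point): centre of the red ring, on the plate's top (16 mm above the table), front row, left.
- bay_yellow (a point): centre of the yellow ring, on the plate's top (16 mm above the table), front row, middle.
- bay_green (a point): centre of the green ring, on the plate's top (16 mm above the table), front row, right.
- bay_blue (a point): centre of the blue ring, on the plate's top (16 mm above the table), back row, left.
- bay_white (a point): centre of the white ring, on the plate's top (16 mm above the table), back row, middle.
- bay_black (a point): centre of the black ring, on the plate's top (16 mm above the table), back row, right.
- lever_red (a joint): lean of the red toggle lever (number 1 of 6 from the left), rad: +0.4 = on (leaning away from the robot, towards the dial), -0.4 = off (leaning towards the robot). It turns about the box's y axis, is top-weighted (falls over to the nearer end once let go; half a newton at the tip moves it) and may rarely be found half-way. Round red lever 40 mm long from the pivot, 9 to 10 mm thick.
- lever_yellow (a joint): lean of the yellow toggle lever (number 2 of 6 from the left), rad: +0.4 = on (leaning away from the robot, towards the dial), -0.4 = off (leaning towards the robot). It turns about the box's y axis, is top-weighted (falls over to the nearer end once let go; half a newton at the tip moves it) and may rarely be found half-way. Round yellow lever 40 mm long from the pivot, 9 to 10 mm thick.
- lever_green (a joint): lean of the green toggle lever (number 3 of 6 from the left), rad: +0.4 = on (leaning away from the robot, towards the dial), -0.4 = off (leaning towards the robot). It turns about the box's y axis, is top-weighted (falls over to the nearer end once let go; half a newton at the tip moves it) and may rarely be found half-way. Round green lever 40 mm long from the pivot, 9 to 10 mm thick.
- lever_blue (a joint): lean of the blue toggle lever (number 4 of 6 from the left), rad: +0.4 = on (leaning away from the robot, towards the dial), -0.4 = off (leaning towards the robot). It turns about the box's y axis, is top-weighted (falls over to the nearer end once let go; half a newton at the tip moves it) and may rarely be found half-way. Round blue lever 40 mm long from the pivot, 9 to 10 mm thick.
- lever_white (a joint): lean of the white toggle lever (number 5 of 6 from the left), rad: +0.4 = on (leaning away from the robot, towards the dial), -0.4 = off (leaning towards the robot). It turns about the box's y axis, is top-weighted (falls over to the nearer end once let go; half a newton at the tip moves it) and may rarely be found half-way. Round white lever 40 mm long from the pivot, 9 to 10 mm thick.
- lever_black (a joint): lean of the black toggle lever (number 6 of 6 from the left), rad: +0.4 = on (leaning away from the robot, towards the dial), -0.4 = off (leaning towards the robot). It turns about the box's y axis, is top-weighted (falls over to the nearer end once let go; half a newton at the tip moves it) and may rarely be found half-way. Round black lever 40 mm long from the pivot, 9 to 10 mm thick.
- loaded_cup_1: closed clear specimen cup with yellow screw lid, 62 mm high; lid 68 mm across and 17 mm high (its rim is the widest part, 45 to 62 mm above the underside), body about 61 mm across, about 85 g, most of it at the bottom. Origin at the centre of its underside, z up. May be absent (None). Stands on the plate in some ring from the start and stays there.
- loaded_cup_2: closed clear specimen cup with yellow screw lid, 62 mm high; lid 68 mm across and 17 mm high (its rim is the widest part, 45 to 62 mm above the underside), body about 61 mm across, about 85 g, most of it at the bottom. Origin at the centre of its underside, z up. May be absent (None). Stands on the plate in some ring from the start and stays there.
- loaded_cup_3: closed clear specimen cup with yellow screw lid, 62 mm high; lid 68 mm across and 17 mm high (its rim is the widest part, 45 to 62 mm above the underside), body about 61 mm across, about 85 g, most of it at the bottom. Origin at the centre of its underside, z up. May be absent (None). Stands on the plate in some ring from the start and stays there.
- loaded_cup_4: closed clear specimen cup with yellow screw lid, 62 mm high; lid 68 mm across and 17 mm high (its rim is the widest part, 45 to 62 mm above the underside), body about 61 mm across, about 85 g, most of it at the bottom. Origin at the centre of its underside, z up. May be absent (None). Stands on the plate in some ring from the start and stays there.
- waiting_cup_1: closed clear specimen cup with yellow screw lid, 62 mm high; lid 68 mm across and 17 mm high (its rim is the widest part, 45 to 62 mm above the underside), body about 61 mm across, about 85 g, most of it at the bottom. Origin at the centre of its underside, z up. May be absent (None). Waits on the table to the left of or in front of the plate.
- waiting_cup_2: closed clear specimen cup with yellow screw lid, 62 mm high; lid 68 mm across and 17 mm high (its rim is the widest part, 45 to 62 mm above the underside), body about 61 mm across, about 85 g, most of it at the bottom. Origin at the centre of its underside, z up. May be absent (None). Waits on the table to the left of or in front of the plate.
- waiting_cup_3: closed clear specimen cup with yellow screw lid, 62 mm high; lid 68 mm across and 17 mm high (its rim is the widest part, 45 to 62 mm above the underside), body about 61 mm across, about 85 g, most of it at the bottom. Origin at the centre of its underside, z up. May be absent (None). Waits on the table to the left of or in front of the plate.
- waiting_cup_4: closed clear specimen cup with yellow screw lid, 62 mm high; lid 68 mm across and 17 mm high (its rim is the widest part, 45 to 62 mm above the underside), body about 61 mm across, about 85 g, most of it at the bottom. Origin at the centre of its underside, z up. May be absent (None). Waits on the table to the left of or in front of the plate.
There are look-alikes about, which are no part of the job. Leave any pink or turquoise look-alike of the waiting_cup_4 alone.

How it is judged:
On the way, in this order (a step that is already met when the one before it is completed fails the run):
1. the trim dial is at zero (value of joint trim_dial between -0.08 and 0.08 rad), for 0.2 s.
2. every waiting cup stands in a ring ((horizontal distance between waiting_cup_1 and bay_red below 0.014 m or horizontal distance between waiting_cup_1 and bay_yellow below 0.014 m or horizontal distance between waiting_cup_1 and bay_green below 0.014 m or horizontal distance between waiting_cup_1 and bay_blue below 0.014 m or horizontal distance between waiting_cup_1 and bay_white below 0.014 m or horizontal distance between waiting_cup_1 and bay_black below 0.014 m) and angle between each of waiting_cup_1, waiting_cup_2, waiting_cup_3, waiting_cup_4's own z axis and vertical below 0.08 rad and height (world z) of each of waiting_cup_1, waiting_cup_2, waiting_cup_3, waiting_cup_4 below 0.022 m and linear speed of each of waiting_cup_1, waiting_cup_2, waiting_cup_3, waiting_cup_4 below 0.02 m/s and (horizontal distance between waiting_cup_2 and bay_red below 0.014 m or horizontal distance between waiting_cup_2 and bay_yellow below 0.014 m or horizontal distance between waiting_cup_2 and bay_green below 0.014 m or horizontal distance between waiting_cup_2 and bay_blue below 0.014 m or horizontal distance between waiting_cup_2 and bay_white below 0.014 m or horizontal distance between waiting_cup_2 and bay_black below 0.014 m) and (horizontal distance between waiting_cup_3 and bay_red below 0.014 m or horizontal distance between waiting_cup_3 and bay_yellow below 0.014 m or horizontal distance between waiting_cup_3 and bay_green below 0.014 m or horizontal distance between waiting_cup_3 and bay_blue below 0.014 m or horizontal distance between waiting_cup_3 and bay_white below 0.014 m or horizontal distance between waiting_cup_3 and bay_black below 0.014 m) and (horizontal distance between waiting_cup_4 and bay_red below 0.014 m or horizontal distance between waiting_cup_4 and bay_yellow below 0.014 m or horizontal distance between waiting_cup_4 and bay_green below 0.014 m or horizontal distance between waiting_cup_4 and bay_blue below 0.014 m or horizontal distance between waiting_cup_4 and bay_white below 0.014 m or horizontal distance between waiting_cup_4 and bay_black below 0.014 m)), for 0.2 s.
At the end, for the whole second after the job is handed in: Dial within 0.08 rad of zero; all cups upright (0.08 rad) and still on the plate: waiting ones within 14 mm of a ring centre, one to a ring, the others within 11 mm of where they stood; switches of occupied rings on (over 0.25 rad), the rest off (under -0.25 rad) (all of step 1 and all of step 2 and distance of each of loaded_cup_1, loaded_cup_2, loaded_cup_3, loaded_cup_4 from where it was at the start of the episode below 0.011 m and angle between each of loaded_cup_1, loaded_cup_2, loaded_cup_3, loaded_cup_4's own z axis and vertical below 0.08 rad and height (world z) of each of loaded_cup_1, loaded_cup_2, loaded_cup_3, loaded_cup_4 below 0.022 m and linear speed of each of loaded_cup_1, loaded_cup_2, loaded_cup_3, loaded_cup_4 below 0.02 m/s and (value of joint lever_red above 0.25 rad or not (horizontal distance between any of loaded_cup_1, loaded_cup_2, loaded_cup_3, loaded_cup_4, waiting_cup_1, waiting_cup_2, waiting_cup_3, waiting_cup_4 and bay_red below 0.014 m)) and (value of joint lever_yellow above 0.25 rad or not (horizontal distance between any of loaded_cup_1, loaded_cup_2, loaded_cup_3, loaded_cup_4, waiting_cup_1, waiting_cup_2, waiting_cup_3, waiting_cup_4 and bay_yellow below 0.014 m)) and (value of joint lever_green above 0.25 rad or not (horizontal distance between any of loaded_cup_1, loaded_cup_2, loaded_cup_3, loaded_cup_4, waiting_cup_1, waiting_cup_2, waiting_cup_3, waiting_cup_4 and bay_green below 0.014 m)) and (value of joint lever_blue above 0.25 rad or not (horizontal distance between any of loaded_cup_1, loaded_cup_2, loaded_cup_3, loaded_cup_4, waiting_cup_1, waiting_cup_2, waiting_cup_3, waiting_cup_4 and bay_blue below 0.014 m)) and (value of joint lever_white above 0.25 rad or not (horizontal distance between any of loaded_cup_1, loaded_cup_2, loaded_cup_3, loaded_cup_4, waiting_cup_1, waiting_cup_2, waiting_cup_3, waiting_cup_4 and bay_white below 0.014 m)) and (value of joint lever_black above 0.25 rad or not (horizontal distance between any of loaded_cup_1, loaded_cup_2, loaded_cup_3, loaded_cup_4, waiting_cup_1, waiting_cup_2, waiting_cup_3, waiting_cup_4 and bay_black below 0.014 m)) and (value of joint lever_red below -0.25 rad or horizontal distance between any of loaded_cup_1, loaded_cup_2, loaded_cup_3, loaded_cup_4, waiting_cup_1, waiting_cup_2, waiting_cup_3, waiting_cup_4 and bay_red below 0.014 m) and (value of joint lever_red below -0.25 rad or value of joint lever_red above 0.25 rad) and (value of joint lever_yellow below -0.25 rad or horizontal distance between any of loaded_cup_1, loaded_cup_2, loaded_cup_3, loaded_cup_4, waiting_cup_1, waiting_cup_2, waiting_cup_3, waiting_cup_4 and bay_yellow below 0.014 m) and (value of joint lever_yellow below -0.25 rad or value of joint lever_yellow above 0.25 rad) and (value of joint lever_green below -0.25 rad or horizontal distance between any of loaded_cup_1, loaded_cup_2, loaded_cup_3, loaded_cup_4, waiting_cup_1, waiting_cup_2, waiting_cup_3, waiting_cup_4 and bay_green below 0.014 m) and (value of joint lever_green below -0.25 rad or value of joint lever_green above 0.25 rad) and (value of joint lever_blue below -0.25 rad or horizontal distance between any of loaded_cup_1, loaded_cup_2, loaded_cup_3, loaded_cup_4, waiting_cup_1, waiting_cup_2, waiting_cup_3, waiting_cup_4 and bay_blue below 0.014 m) and (value of joint lever_blue below -0.25 rad or value of joint lever_blue above 0.25 rad) and (value of joint lever_white below -0.25 rad or horizontal distance between any of loaded_cup_1, loaded_cup_2, loaded_cup_3, loaded_cup_4, waiting_cup_1, waiting_cup_2, waiting_cup_3, waiting_cup_4 and bay_white below 0.014 m) and (value of joint lever_white below -0.25 rad or value of joint lever_white above 0.25 rad) and (value of joint lever_black below -0.25 rad or horizontal distance between any of loaded_cup_1, loaded_cup_2, loaded_cup_3, loaded_cup_4, waiting_cup_1, waiting_cup_2, waiting_cup_3, waiting_cup_4 and bay_black below 0.014 m) and (value of joint lever_black below -0.25 rad or value of joint lever_black above 0.25 rad)); the robot touches nothing.
Of loaded_cup_1, loaded_cup_2, loaded_cup_3, loaded_cup_4 only 1 to 2 are there at a start; the rules pass over those that are not, and their reading is None.
Of waiting_cup_1, waiting_cup_2, waiting_cup_3, waiting_cup_4 only 3 to 4 are there at a start; the rules pass over those that are not, and their reading is None.
At some moment in a run one of waiting_cup_1, waiting_cup_2, waiting_cup_3, waiting_cup_4 may be knocked a few centimetres aside while the robot is not near it.
It also fails if it takes over 210 s, if anything falls off the work surface, if the arm or the gripper's body presses on something with over 40 N, if the wrist force passes 120 N, or if a joint passes its speed limit or range.

## Working session

There is one attempt and no reset: what is moved stays moved. The work goes in short steps, Python scripts to look and compute and a shell command to move; the robot and the scene stay as the last step left them, time stands still between calls to the robot, and variables do not carry over. Pictures are saved under pics/ and viewed, about 12 in all and at most 16, crops included, and the job is handed in when it is done.

```bash
mkdir -p pics; ls
python3 - <<'E'
from plant import *
import cv2,numpy as np
s=get_state();print(s)
for n in("scene","top","wrist"):
    c=read_camera(n);cv2.imwrite(f"pics/{n}0.png",c["img"][:,:,::-1]);print(n,{k:(np.round(v,4).tolist() if k!="img" else 0) for k,v in c.items()})
E
```

```text
pics
{'time': 0.0, 'qpos': array([ 1.16900522e+00,  2.87179802e-01,  1.57815817e+00, -2.24921140e-05,
        1.27858831e+00, -1.50004091e-01]), 'dq': array([-9.27767015e-04,  1.63210855e-04, -8.59181950e-05,  6.78490740e-04,
        6.25995538e-04,  8.64633404e-05]), 'joint_efforts': array([-3.93592700e-04, -4.05985665e+01, -2.92622173e+01, -1.30803719e-04,
        5.92533019e-03,  3.94201868e-05]), 'eef_pos': array([0.16789939, 0.65314334, 0.24094791]), 'tcp_rot': array([ 0.55923082,  0.43254729, -0.43398041, -0.55841269]), 'contact_force': array([ 0.56337135, -1.29728122,  0.33364631]), 'wrist_torque': array([ 0.03563824, -0.0496866 , -0.01556311]), 'opening': 1.0056594673996118}
scene {'img': 0, 'fov_y': 46.9621, 'cx': 273.257, 'cy': 208.468, 'distortion': [-0.0156, 0.0, 0.0, 0.0, 0.0], 'T': [[0.7323, -0.4032, 0.5488, -0.2071], [-0.6808, -0.452, 0.5764, -0.7076], [0.0156, -0.7957, -0.6054, 0.8486], [0.0, 0.0, 0.0, 1.0]]}
top {'img': 0, 'fov_y': 48.1708, 'cx': 280.4324, 'cy': 213.0631, 'distortion': [-0.0868, 0.0, 0.0, 0.0, 0.0], 'T': [[0.0044, -0.9909, 0.1342, 0.3151], [-0.9998, -0.0069, -0.0186, 0.0078], [0.0194, -0.1341, -0.9908, 1.311], [0.0, 0.0, 0.0, 1.0]]}
wrist {'img': 0, 'fov_y': 62.9783, 'cx': 279.4013, 'cy': 209.4016, 'distortion': [0.0195, 0.0, 0.0, 0.0, 0.0], 'T_tool_cam': [[1.0, 0.0004, 0.0004, 0.0011], [-0.0002, -0.3224, 0.9466, -0.1308], [0.0005, -0.9466, -0.3224, 0.0831], [0.0, 0.0, 0.0, 1.0]]}
```

View pics/top0.png

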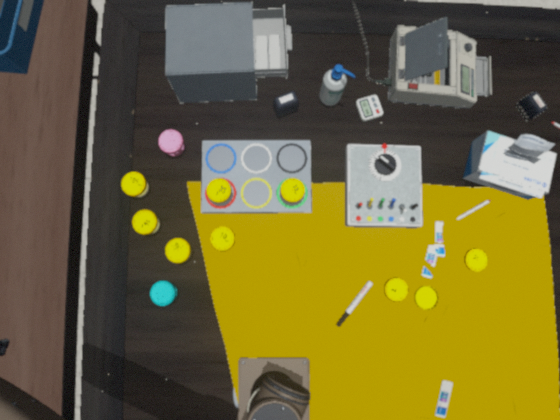

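View pics/scene0.png

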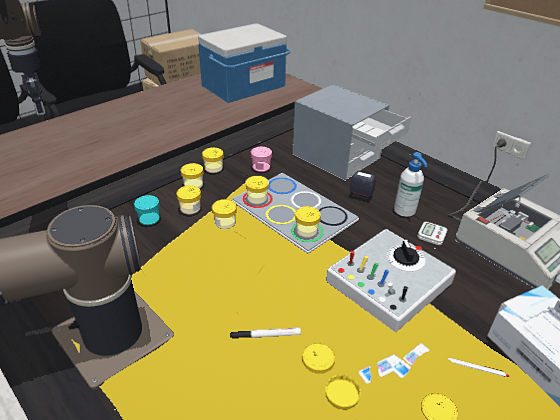

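```bash
cat > h.py <<'E'
from plant import *
import cv2,numpy as np
from scipy.spatial.transform import Rotation as R
def cam(n):
    s=get_state(); c=read_camera(n)
    f=c["img"].shape[0]/2/np.tan(np.radians(c["fov_y"])/2)
    c["K"]=np.array([[f,0,c["cx"]],[0,f,c["cy"]],[0,0,1]]);c["s"]=s
    if n=="wrist":
        T=np.eye(4);T[:3,:3]=R.from_quat(s["tcp_rot"]).as_matrix();T[:3,3]=s["eef_pos"];c["T"]=T@c["T_tool_cam"]
    return c
def px2w(c,uv,z):
    p=cv2.undistortPoints(np.float64(uv).reshape(-1,1,2),c["K"],np.array(c["distortion"],float)).reshape(-1,2)
    d=np.c_[p,np.ones(len(p))]@c["T"][:3,:3].T; o=c["T"][:3,3]
    z=np.broadcast_to(z,len(p))
    return o+d*((z-o[2])/d[:,2])[:,None]
def w2px(c,P):
    Ti=np.linalg.inv(c["T"]);r,_=cv2.Rodrigues(Ti[:3,:3])
    return cv2.projectPoints(np.float64(P).reshape(-1,1,3),r,Ti[:3,3],c["K"],np.array(c["distortion"],float))[0].reshape(-1,2)
def lids(c,z=.062,mn=150):
    hsv=cv2.cvtColor(c["img"],cv2.COLOR_RGB2HSV)
    m=((abs(hsv[...,0].astype(int)-30)<4)&(hsv[...,1]>180)&(hsv[...,2]>200)).astype(np.uint8)
    n,l,st,ce=cv2.connectedComponentsWithStats(m)
    return [(ce[i],st[i]) for i in range(1,n) if st[i][4]>mn],m
def info():
    s=get_state();print("t",round(s["time"],2),"tcp",np.round(s["eef_pos"]*1000,1),"op",round(s["opening"],3),"F",np.round(s["contact_force"],1));M=R.from_quat(s["tcp_rot"]).as_matrix();print("toolx",np.round(M[:,0],3),"tooly",np.round(M[:,1],3),"toolz",np.round(M[:,2],3));return s,M
def rel(p,yaw=None):
    s,M=info();print("move tool mm",np.round(M.T@(np.array(p)-s["eef_pos"])*1000,1))
E
python3 - <<'E'
from h import *
info()
c=cam("top")
L,m=lids(c)
for ce,st in L: print(np.round(ce,1),st.tolist(),np.round(px2w(c,ce,.055)[0],4))
for n,p in dict(blue=(220,158),white=(256,158),black=(292,158),red=(220,191),yellow=(256,193),green=(291,192)).items(): print(n,px2w(c,p,.016).round(4))
a=c["img"][135:235,195:315];b=c["img"][135:235,340:430]
im=np.vstack([cv2.resize(a,(360,300),interpolation=3),np.zeros((0,360,3),np.uint8)])
im=np.hstack([im,cv2.resize(b,(420,467),interpolation=2)[:300]]) if 0 else cv2.resize(b,(630,700),interpolation=2)[:600]
cv2.imwrite("pics/box.png",im[:,:,::-1])
# plate corners
print(px2w(c,[(202,140),(311,140),(313,213),(201,213)],.016).round(4))
print("box",px2w(c,[(347,146),(422,146),(424,226),(347,226)],.05).round(4))
E
```

```text
t 0.15 tcp [168.  653.3 241.2] op 1.002 F [-0.5 -0.1  0.6]
toolx [ 0.249  0.968 -0.002] tooly [-0.001 -0.002 -1.   ] toolz [-0.968  0.249  0.   ]
[132.7 183.5] [122, 173, 22, 22, 323] [0.5638 0.388  0.055 ]
[217.6 189.5] [207, 179, 23, 22, 350] [0.5485 0.1551 0.055 ]
[292.  189.7] [281, 179, 23, 22, 358] [ 0.5496 -0.0471  0.055 ]
[143.9 221.4] [134, 211, 22, 22, 336] [0.4598 0.3523 0.055 ]
[221.6 238.1] [210, 227, 24, 23, 375] [0.4164 0.1415 0.055 ]
[177.3 250.3] [167, 239, 22, 23, 361] [0.3828 0.2593 0.055 ]
[476.5 259.7] [466, 249, 21, 23, 350] [ 0.3605 -0.5515  0.055 ]
[396.5 289.1] [386, 278, 22, 23, 369] [ 0.2821 -0.3271  0.055 ]
[425.6 297.3] [416, 287, 20, 22, 336] [ 0.2601 -0.4059  0.055 ]
blue [[0.6464 0.1551 0.016 ]]
white [[0.6471 0.0533 0.016 ]]
black [[ 0.6481 -0.0486  0.016 ]]
red [[0.5516 0.1529 0.016 ]]
yellow [[0.5466 0.0521 0.016 ]]
green [[ 0.5502 -0.0458  0.016 ]]
[[ 0.6987  0.2077  0.016 ]
 [ 0.7014 -0.1028  0.016 ]
 [ 0.4913 -0.1073  0.016 ]
 [ 0.4891  0.2044  0.016 ]]
box [[ 0.6753 -0.2002  0.05  ]
 [ 0.6786 -0.4126  0.05  ]
 [ 0.4529 -0.4092  0.05  ]
 [ 0.4517 -0.1965  0.05  ]]
```

View pics/box.png

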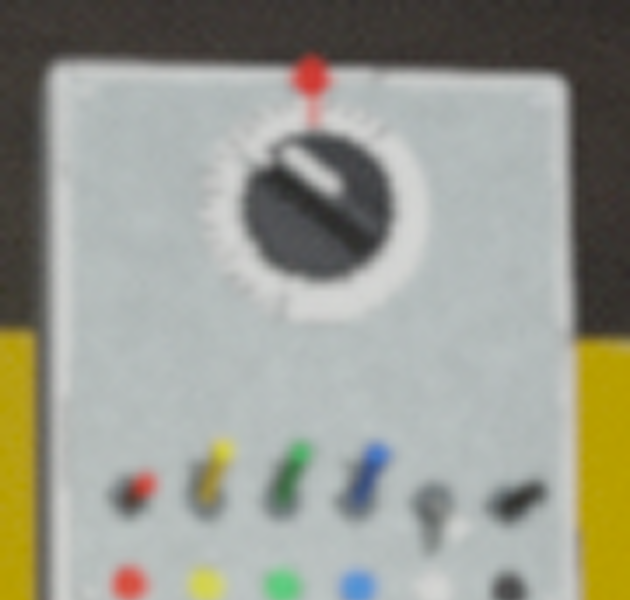

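Candidates in the top picture:
- **Waiting cups:** yellow lids at (133,184), (144,221), (177,250) and (222,238).
- **Loaded cups:** red ring (218,190) and green ring (292,190).
- **Decoys:** loose flat lids at (396,289), (426,297) and (476,260), pink cup at (171,142), turquoise cup at (163,293).

The dial pointer is at about +0.9 rad. White is off, and red and black look half-way. I'll take a closer look on the way to the box.

```bash
A='' 
python3 -m inch '[{"x":-20.3,"y":-5,"z":-31.7,"hand":-1},{"x":-20.3,"y":-5,"z":-31.7,"hand":-1},{"x":-20.3,"y":-5,"z":-31.7,"hand":-1},{"x":-20.3,"y":-5,"z":-31.7,"hand":-1},{"x":-20.3,"y":-5,"z":-31.7,"hand":-1}]' 30
python3 -m inch '[{"x":-20.3,"y":-5,"z":-31.7,"hand":-1},{"x":-20.3,"y":-5,"z":-31.7,"hand":-1},{"x":-20.3,"y":-5,"z":-31.7,"hand":-1},{"x":-20.3,"y":-5,"z":-31.7,"hand":-1},{"x":-20.3,"y":-5,"z":-31.7,"hand":-1}]'
python3 -m inch '[{"x":-20.3,"y":-5,"z":-31.7,"hand":-1},{"x":-35,"z":-14,"hand":-1},{"x":-35,"z":-14,"hand":-1},{"x":-35,"z":-14,"hand":-1},{"x":-35,"z":-14,"hand":-1}]'
python3 -m inch '[{"x":-35,"z":-14,"hand":-1},{"x":-35,"z":-14,"hand":-1},{"x":-35,"z":-14,"hand":-1},{"x":-35,"z":-14,"hand":-1},{"x":-35,"z":-14,"hand":-1}]'
python3 -m inch '[{"x":-35,"z":-14,"hand":-1},{"x":-35,"z":-14,"hand":-1},{"x":-35,"z":-14,"hand":-1},{"x":-35,"z":-14,"hand":-1},{"x":-35,"z":-14,"hand":-1}]'
python3 -m inch '[{"x":-35,"z":-14,"hand":-1},{"x":-35,"z":-14,"hand":-1},{"x":-35,"z":-14,"hand":-1},{"hand":-1},{"hand":-1}]'
python3 - <<'E'
from h import *
info();c=cam("wrist");cv2.imwrite("pics/w1.png",c["img"][:,:,::-1])
print(w2px(c,[[.62,-.305,.085],[.5646,-.3046,.05]]))
E
```

```text
t 0.2 tcp [168.  653.3 241.4] op 0.995 F [-0.4 -0.6 -0.1]
toolx [ 0.249  0.968 -0.001] tooly [-0.001 -0.001 -1.   ] toolz [-0.968  0.249  0.   ]
[[-303.40464201  655.88240065]
 [-291.04503801  596.66765454]]validation failed for argument at $[0]...
validation failed for argument at $[0]...
validation failed for argument at $[0]...
validation failed for argument at $[0]...
validation failed for argument at $[0]...
validation failed for argument at $[0]...
```

View pics/w1.png

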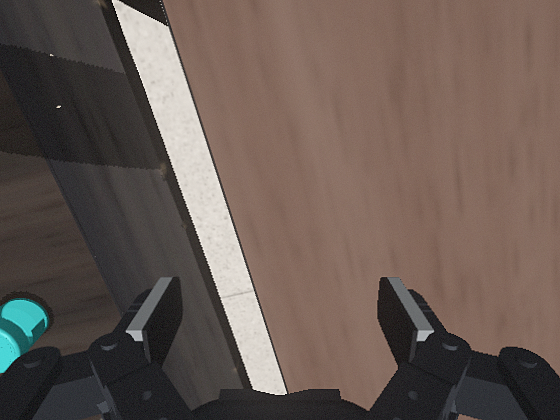

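The rows were refused, probably because every key has to be present. This picture shows only the table edge and the turquoise cup at (20,330).

```bash
python3 -m inch '[{"ax":0,"ay":0,"az":0,"x":-20.3,"y":-5,"z":-31.7,"hand":-1},{"ax":0,"ay":0,"az":0,"x":-20.3,"y":-5,"z":-31.7,"hand":-1},{"ax":0,"ay":0,"az":0,"x":-20.3,"y":-5,"z":-31.7,"hand":-1},{"ax":0,"ay":0,"az":0,"x":-20.3,"y":-5,"z":-31.7,"hand":-1},{"ax":0,"ay":0,"az":0,"x":-20.3,"y":-5,"z":-31.7,"hand":-1}]' 30
python3 -c "from h import *;info()"
```

```text
time: 0.67
eef_pos: [0.2971, 0.5145, 0.2675]
tcp_rot: [0.559, 0.433, -0.433, -0.559]
contact_force: [1.2, -0.3, 0.2]
opening: 1.002
t 0.67 tcp [297.1 514.5 267.5] op 1.002 F [ 1.2 -0.3  0.2]
toolx [ 0.249  0.969 -0.   ] tooly [ 0. -0. -1.] toolz [-0.969  0.249 -0.   ]
```

```bash
python3 -m inch '[{"ax":0,"ay":0,"az":0,"x":-20.3,"y":-5,"z":-31.7,"hand":-1},{"ax":0,"ay":0,"az":0,"x":-20.3,"y":-5,"z":-31.7,"hand":-1},{"ax":0,"ay":0,"az":0,"x":-20.3,"y":-5,"z":-31.7,"hand":-1},{"ax":0,"ay":0,"az":0,"x":-20.3,"y":-5,"z":-31.7,"hand":-1},{"ax":0,"ay":0,"az":0,"x":-20.3,"y":-5,"z":-31.7,"hand":-1}]' >/dev/null
python3 -m inch '[{"ax":0,"ay":0,"az":0,"x":-35,"y":-5,"z":-15,"hand":-1},{"ax":0,"ay":0,"az":0,"x":-35,"y":0,"z":-15,"hand":-1},{"ax":0,"ay":0,"az":0,"x":-35,"y":0,"z":-15,"hand":-1},{"ax":0,"ay":0,"az":0,"x":-35,"y":0,"z":-15,"hand":-1},{"ax":0,"ay":0,"az":0,"x":-35,"y":0,"z":-15,"hand":-1}]' >/dev/null
python3 -m inch '[{"ax":0,"ay":0,"az":0,"x":-35,"y":0,"z":-15,"hand":-1},{"ax":0,"ay":0,"az":0,"x":-35,"y":0,"z":-15,"hand":-1},{"ax":0,"ay":0,"az":0,"x":-35,"y":0,"z":-15,"hand":-1},{"ax":0,"ay":0,"az":0,"x":-35,"y":0,"z":-15,"hand":-1},{"ax":0,"ay":0,"az":0,"x":-35,"y":0,"z":-15,"hand":-1}]' >/dev/null
python3 -m inch '[{"ax":0,"ay":0,"az":0,"x":-35,"y":0,"z":-15,"hand":-1},{"ax":0,"ay":0,"az":0,"x":-35,"y":0,"z":-15,"hand":-1},{"ax":0,"ay":0,"az":0,"x":-35,"y":0,"z":-15,"hand":-1},{"ax":0,"ay":0,"az":0,"x":-35,"y":0,"z":-15,"hand":-1},{"ax":0,"ay":0,"az":0,"x":-35,"y":0,"z":-15,"hand":-1}]' >/dev/null
python3 -m inch '[{"ax":0,"ay":0,"az":0,"x":-35,"y":0,"z":-15,"hand":-1},{"ax":0,"ay":0,"az":0,"x":-25,"y":0,"z":-15,"hand":-1},{"ax":0,"ay":0,"az":0,"x":0,"y":0,"z":0,"hand":-1},{"ax":0,"ay":0,"az":0,"x":0,"y":0,"z":0,"hand":-1}]' >/dev/null
python3 - <<'E'
from h import *
info();c=cam("wrist");cv2.imwrite("pics/w2.png",c["img"][:,:,::-1])
print(w2px(c,[[.62,-.305,.085],[.5646,-.3046,.05]]))
E
```

```text
t 2.67 tcp [ 525.5 -253.1  296.7] op 1.001 F [-0.5  0.1  1.2]
toolx [0.252 0.968 0.001] tooly [-0.001  0.001 -1.   ] toolz [-0.968  0.252  0.001]
[[254.53248173 269.56649213]
 [243.92143282 213.96190074]]
```

View pics/w2.png

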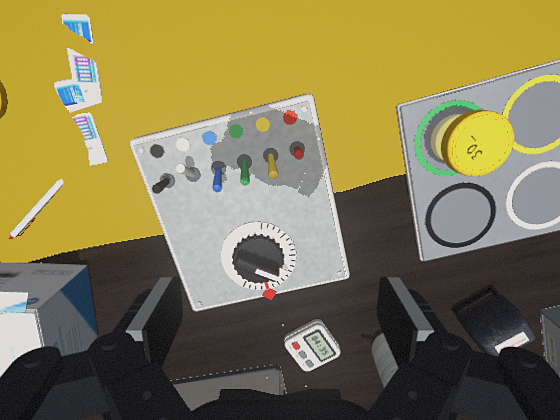

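Run:
```python
import cv2
a=cv2.imread("pics/w2.png")[85:320,120:360];cv2.imwrite("pics/w2c.png",cv2.resize(a,None,fx=2.5,fy=2.5,interpolation=2))
```

```text
(no output)
```

View pics/w2c.png

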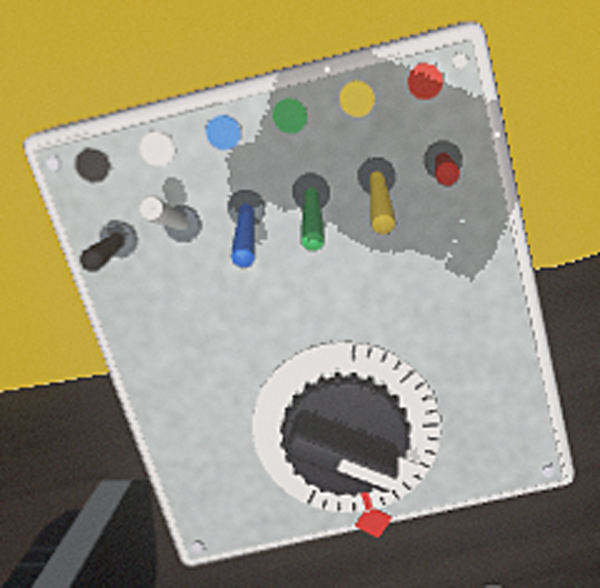

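```bash
cat > b.py <<'E'
from h import *
def W(c,pts,z): return px2w(c,np.array(pts)/2.5+[120,85],z)
c=cam("wrist")
piv=W(c,[(443,160),(376,176),(311,190),(246,208),(184,223),(119,238)],.05)
cor=W(c,[(28,143),(481,26),(571,478),(186,562)],.05)
dial=W(c,[(347,427)],.0505);mark=W(c,[(373,522)],.051)
ptr=W(c,[(341,467),(400,488)],.085)
print(piv.round(4));print(cor.round(4),dial.round(4),mark.round(4));print(ptr.round(4))
# rigid fit
loc=np.array([[-.062,y] for y in(.075,.045,.015,-.015,-.045,-.075)]+[[-.115,-.105],[-.115,.105],[.115,.105],[.115,-.105],[.055,0]])
w=np.vstack([piv,cor,dial])[:,:2]
lc=loc-loc.mean(0);wc=w-w.mean(0);a=np.arctan2((lc[:,0]*wc[:,1]-lc[:,1]*wc[:,0]).sum(),(lc*wc).sum())
Rm=np.array([[np.cos(a),-np.sin(a)],[np.sin(a),np.cos(a)]]);t=w.mean(0)-Rm@loc.mean(0)
print("box",t,"yaw",a);print((w-(loc@Rm.T+t)).round(4)*1000);print("dial",Rm@[.055,0]+t)
d=ptr[1]-ptr[0];print("ptr",np.arctan2(d[1],d[0])-a)
tips=W(c,[(447,170),(383,224),(312,241),(243,259),(151,208),(92,258)],.088)[:,:2]
print("tips box frame",((tips-t)@Rm*1000).round(1))
rim=Rm;print("rim",[ (Rm@[-.062,y]+t).round(4).tolist() for y in(.075,-.045,-.075)])
E
python3 b.py
```

```text
[[ 0.5068 -0.2254  0.05  ]
 [ 0.5063 -0.2557  0.05  ]
 [ 0.5051 -0.2853  0.05  ]
 [ 0.5056 -0.3157  0.05  ]
 [ 0.5052 -0.3447  0.05  ]
 [ 0.5045 -0.3752  0.05  ]]
[[ 0.4549 -0.3984  0.05  ]
 [ 0.4567 -0.1971  0.05  ]
 [ 0.6761 -0.2006  0.05  ]
 [ 0.6745 -0.4018  0.05  ]] [[ 0.621  -0.3009  0.0505]] [[ 0.6753 -0.3023  0.051 ]]
[[ 0.6235 -0.3024  0.085 ]
 [ 0.6405 -0.2794  0.085 ]]
box [ 0.56670467 -0.30038436] yaw -0.010480894202521044
[[ 1.3 -0.7]
 [ 1.1 -1. ]
 [ 0.2 -0.5]
 [ 1.1 -0.9]
 [ 1.   0.1]
 [ 0.6 -0.5]
 [ 4.3  5.8]
 [ 3.9 -3. ]
 [-6.7 -4. ]
 [-6.1  4.8]
 [-0.7  0. ]]
dial [ 0.62170165 -0.3009608 ]
ptr 0.9448141650424268
tips box frame [[-62.6  74.4]
 [-47.5  44.5]
 [-47.6  14.7]
 [-47.1 -14.8]
 [-76.1 -44.3]
 [-62.2 -74.5]]
rim [[0.5055, -0.2247], [0.5042, -0.3447], [0.5039, -0.3747]]
```

Box pose fits to about 1 mm. The dial is at +0.945 rad. Red and black are half-way, white is off, and the others are on. Next: turn the tool and go above the dial.

```bash
for i in 1 2 3; do python3 -m inch '[{"ax":0,"ay":0.122,"az":0,"x":0,"y":0,"z":0,"hand":-1},{"ax":0,"ay":0.122,"az":0,"x":0,"y":0,"z":0,"hand":-1},{"ax":0,"ay":0.122,"az":0,"x":0,"y":0,"z":0,"hand":-1},{"ax":0,"ay":0.122,"az":0,"x":0,"y":0,"z":0,"hand":-1},{"ax":0,"ay":0.122,"az":0,"x":0,"y":0,"z":0,"hand":-1}]' >/dev/null; done
python3 -m inch '[{"ax":0,"ay":0.122,"az":0,"x":0,"y":0,"z":0,"hand":-1},{"ax":0,"ay":0,"az":0,"x":35,"y":35,"z":6,"hand":-1},{"ax":0,"ay":0,"az":0,"x":35,"y":35,"z":6,"hand":-1},{"ax":0,"ay":0,"az":0,"x":35,"y":35,"z":6,"hand":-1}]'
python3 -m inch '[{"ax":0,"ay":0,"az":0,"x":0,"y":0,"z":0,"hand":-1},{"ax":0,"ay":0,"az":0,"x":0,"y":0,"z":0,"hand":-1}]'
python3 -c "
from h import *
rel([.6213,-.301,.077]);print(np.arctan2(*info()[1][[1,0],0])+.636)"
```

```text
time: 4.35
eef_pos: [0.6069, -0.2903, 0.2106]
tcp_rot: [0.672, -0.218, 0.22, -0.672]
contact_force: [0.0, -0.4, 0.3]
opening: 0.999
time: 4.52
eef_pos: [0.6046, -0.2893, 0.2045]
tcp_rot: [-0.671, 0.223, -0.216, 0.673]
contact_force: [-0.4, 0.9, 0.9]
opening: 1.001
t 4.52 tcp [ 604.6 -289.3  204.5] op 1.001 F [-0.4  0.9  0.9]
toolx [ 0.807 -0.59  -0.009] tooly [-0.008  0.005 -1.   ] toolz [ 0.59   0.808 -0.   ]
move tool mm [ 21.6 127.3   0.4]
t 4.52 tcp [ 604.6 -289.3  204.5] op 1.001 F [-0.4  0.9  0.9]
toolx [ 0.807 -0.59  -0.009] tooly [-0.008  0.005 -1.   ] toolz [ 0.59   0.808 -0.   ]
0.005156151109377727
```

```bash
python3 -m inch '[{"ax":0,"ay":0,"az":0,"x":11,"y":5,"z":0,"hand":-1},{"ax":0,"ay":0,"az":0,"x":11,"y":20,"z":0,"hand":-1},{"ax":0,"ay":0,"az":0,"x":0,"y":25,"z":0,"hand":-1},{"ax":0,"ay":0,"az":0,"x":0,"y":25,"z":0,"hand":-1},{"ax":0,"ay":0,"az":0,"x":0,"y":0,"z":0,"hand":-1}]' >/dev/null
python3 -m inch '[{"ax":0,"ay":0,"az":0,"x":0,"y":25,"z":0,"hand":-1},{"ax":0,"ay":0,"az":0,"x":0,"y":20,"z":0,"hand":-1},{"ax":0,"ay":0,"az":0,"x":0,"y":0,"z":0,"hand":-1},{"ax":0,"ay":0,"az":0,"x":0,"y":0,"z":0,"hand":-1}]' >/dev/null
python3 -c "
from h import *
rel([.6213,-.301,.077])
c=cam('wrist');cv2.imwrite('pics/w3.png',c['img'][:,:,::-1])"
```

```text
t 5.27 tcp [ 623.3 -304.2   91.9] op 0.999 F [0.  0.3 0.1]
toolx [ 0.807 -0.591  0.001] tooly [ 0.001 -0.001 -1.   ] toolz [0.591 0.807 0.   ]
move tool mm [-3.5 14.9  1.4]
```

```bash
python3 -m inch '[{"ax":0,"ay":0,"az":0,"x":-3.5,"y":8,"z":1.4,"hand":-1},{"ax":0,"ay":0,"az":0,"x":0,"y":7,"z":0,"hand":-1},{"ax":0,"ay":0,"az":0,"x":0,"y":0,"z":0,"hand":-1},{"ax":0,"ay":0,"az":0,"x":0,"y":0,"z":0,"hand":-1}]' 
python3 -m inch '[{"ax":0,"ay":0,"az":0,"x":0,"y":0,"z":0,"hand":1},{"ax":0,"ay":0,"az":0,"x":0,"y":0,"z":0,"hand":1},{"ax":0,"ay":0,"az":0,"x":0,"y":0,"z":0,"hand":1},{"ax":0,"ay":0,"az":0,"x":0,"y":0,"z":0,"hand":1},{"ax":0,"ay":0,"az":0,"x":0,"y":0,"z":0,"hand":1}]' 30
python3 -m inch '[{"ax":0,"ay":0,"az":0,"x":0,"y":0,"z":0,"hand":1},{"ax":0,"ay":0,"az":0,"x":0,"y":0,"z":0,"hand":1},{"ax":0,"ay":0,"az":0,"x":0,"y":0,"z":0,"hand":1},{"ax":0,"ay":0,"az":0,"x":0,"y":0,"z":0,"hand":1},{"ax":0,"ay":0,"az":0,"x":0,"y":0,"z":0,"hand":1}]' 
python3 -c "from h import *;info()"
```

```text
time: 5.65
eef_pos: [0.6208, -0.3012, 0.0743]
tcp_rot: [-0.672, 0.22, -0.22, 0.672]
contact_force: [0.4, 0.1, 0.4]
opening: 1.002
time: 6.07
eef_pos: [0.6213, -0.3016, 0.0747]
tcp_rot: [0.672, -0.22, 0.22, -0.672]
contact_force: [-0.2, -0.4, -0.0]
opening: 0.297
time: 6.48
eef_pos: [0.6229, -0.3026, 0.0751]
tcp_rot: [0.672, -0.218, 0.222, -0.672]
contact_force: [4.9, -2.4, -2.9]
opening: 0.155
t 6.48 tcp [ 622.9 -302.6   75.1] op 0.155 F [ 4.9 -2.4 -2.9]
toolx [ 0.806 -0.592  0.006] tooly [ 0.005 -0.003 -1.   ] toolz [0.592 0.806 0.001]
```

```bash
for i in 1 2; do python3 -m inch '[{"ax":0,"ay":0.095,"az":0,"x":0,"y":0,"z":0,"hand":1},{"ax":0,"ay":0.095,"az":0,"x":0,"y":0,"z":0,"hand":1},{"ax":0,"ay":0.095,"az":0,"x":0,"y":0,"z":0,"hand":1},{"ax":0,"ay":0.095,"az":0,"x":0,"y":0,"z":0,"hand":1},{"ax":0,"ay":0.095,"az":0,"x":0,"y":0,"z":0,"hand":1}]' ; done
python3 -m inch '[{"ax":0,"ay":0,"az":0,"x":0,"y":0,"z":0,"hand":1},{"ax":0,"ay":0,"az":0,"x":0,"y":0,"z":0,"hand":1},{"ax":0,"ay":0,"az":0,"x":0,"y":0,"z":0,"hand":1}]' 
python3 -c "
from h import *
s,M=info();print(np.arctan2(M[1,0],M[0,0])+1.581)"
```

```text
time: 6.9
eef_pos: [0.6236, -0.3035, 0.0752]
tcp_rot: [0.6, -0.37, 0.377, -0.6]
contact_force: [8.8, -4.9, -5.0]
opening: 0.154
time: 7.32
eef_pos: [0.6239, -0.3045, 0.0752]
tcp_rot: [0.495, -0.5, 0.508, -0.496]
contact_force: [9.3, -7.8, -6.6]
opening: 0.156
time: 7.57
eef_pos: [0.6239, -0.3045, 0.0751]
tcp_rot: [0.496, -0.499, 0.507, -0.497]
contact_force: [8.6, -7.1, -5.5]
opening: 0.156
t 7.57 tcp [ 623.9 -304.5   75.1] op 0.156 F [ 8.6 -7.1 -5.5]
toolx [-0.013 -1.     0.007] tooly [ 0.009 -0.007 -1.   ] toolz [ 1.    -0.013  0.009]
-0.002848201115554394
```

```bash
python3 -m inch '[{"ax":0,"ay":0,"az":0,"x":0,"y":0,"z":0,"hand":-1},{"ax":0,"ay":0,"az":0,"x":0,"y":0,"z":0,"hand":-1},{"ax":0,"ay":0,"az":0,"x":0,"y":0,"z":0,"hand":-1},{"ax":0,"ay":0,"az":0,"x":0,"y":0,"z":0,"hand":-1},{"ax":0,"ay":0,"az":0,"x":0,"y":-25,"z":0,"hand":-1}]' 
python3 -m inch '[{"ax":0,"ay":0,"az":0,"x":0,"y":-30,"z":0,"hand":-1},{"ax":0,"ay":0,"az":0,"x":0,"y":-30,"z":0,"hand":-1},{"ax":0,"ay":0,"az":0,"x":8,"y":0,"z":-32,"hand":1},{"ax":0,"ay":0,"az":0,"x":8,"y":0,"z":-32,"hand":1},{"ax":0,"ay":0,"az":0,"x":8,"y":0,"z":-32,"hand":1}]' 
python3 -m inch '[{"ax":0,"ay":0,"az":0,"x":8,"y":0,"z":-32,"hand":1},{"ax":0,"ay":0,"az":0,"x":8,"y":0,"z":-32,"hand":1},{"ax":0,"ay":0,"az":0,"x":0,"y":0,"z":0,"hand":1},{"ax":0,"ay":0,"az":0,"x":0,"y":0,"z":0,"hand":1},{"ax":0,"ay":0,"az":0,"x":0,"y":0,"z":0,"hand":1}]' 
python3 -c "
from h import *
rel([.4627,-.342,.078])
c=cam('wrist');cv2.imwrite('pics/w4.png',c['img'][:,:,::-1])"
```

```text
time: 7.98
eef_pos: [0.6176, -0.2991, 0.0935]
tcp_rot: [-0.498, 0.507, -0.499, 0.496]
contact_force: [-0.3, 1.4, -0.4]
opening: 0.856
time: 8.4
eef_pos: [0.5243, -0.3243, 0.1607]
tcp_rot: [0.497, -0.502, 0.503, -0.497]
contact_force: [-0.5, -0.6, -0.6]
opening: 0.603
time: 8.82
eef_pos: [0.4611, -0.3396, 0.1601]
tcp_rot: [0.497, -0.503, 0.504, -0.497]
contact_force: [0.5, 0.4, 0.5]
opening: 0.002
t 8.82 tcp [ 461.1 -339.6  160.1] op 0.002 F [0.5 0.4 0.5]
toolx [-0.013 -1.     0.   ] tooly [ 0.001 -0.    -1.   ] toolz [ 1.    -0.013  0.001]
move tool mm [ 2.3 82.1  1.6]
```

View pics/w4.png

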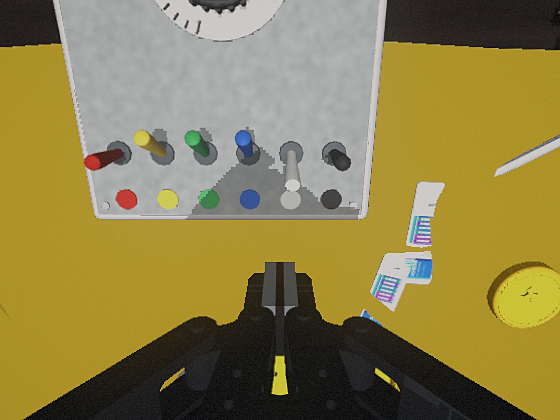

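```bash
python3 -m inch '[{"ax":0,"ay":0,"az":0,"x":4,"y":25,"z":0,"hand":1},{"ax":0,"ay":0,"az":0,"x":0,"y":25,"z":0,"hand":1},{"ax":0,"ay":0,"az":0,"x":0,"y":20,"z":0,"hand":1},{"ax":0,"ay":0,"az":0,"x":0,"y":12,"z":0,"hand":1},{"ax":0,"ay":0,"az":0,"x":0,"y":0,"z":0,"hand":1}]'
python3 -m inch '[{"ax":0,"ay":0,"az":0,"x":0,"y":0,"z":10,"hand":1},{"ax":0,"ay":0,"az":0,"x":0,"y":0,"z":10,"hand":1},{"ax":0,"ay":0,"az":0,"x":0,"y":0,"z":10,"hand":1},{"ax":0,"ay":0,"az":0,"x":0,"y":0,"z":10,"hand":1},{"ax":0,"ay":0,"az":0,"x":0,"y":0,"z":2,"hand":1}]'
python3 -m inch '[{"ax":0,"ay":0,"az":0,"x":0,"y":0,"z":-14,"hand":1},{"ax":0,"ay":0,"az":0,"x":0,"y":0,"z":-14,"hand":1},{"ax":0,"ay":0,"az":0,"x":0,"y":0,"z":-14,"hand":1},{"ax":0,"ay":0,"az":0,"x":16,"y":0,"z":0,"hand":1},{"ax":0,"ay":0,"az":0,"x":15,"y":0,"z":0,"hand":1}]'
python3 -m inch '[{"ax":0,"ay":0,"az":0,"x":0,"y":0,"z":10,"hand":1},{"ax":0,"ay":0,"az":0,"x":0,"y":0,"z":10,"hand":1},{"ax":0,"ay":0,"az":0,"x":0,"y":0,"z":10,"hand":1},{"ax":0,"ay":0,"az":0,"x":0,"y":0,"z":10,"hand":1},{"ax":0,"ay":0,"az":0,"x":0,"y":0,"z":2,"hand":1}]'
python3 -m inch '[{"ax":0,"ay":0,"az":0,"x":0,"y":0,"z":-14,"hand":1},{"ax":0,"ay":0,"az":0,"x":0,"y":0,"z":-14,"hand":1},{"ax":0,"ay":0,"az":0,"x":-30,"y":0,"z":-14,"hand":1},{"ax":0,"ay":0,"az":0,"x":-30,"y":0,"z":0,"hand":1},{"ax":0,"ay":0,"az":0,"x":-30,"y":0,"z":0,"hand":1}]'
python3 -m inch '[{"ax":0,"ay":0,"az":0,"x":-30,"y":0,"z":0,"hand":1},{"ax":0,"ay":0,"az":0,"x":-30,"y":0,"z":0,"hand":1},{"ax":0,"ay":0,"az":0,"x":0,"y":0,"z":0,"hand":1},{"ax":0,"ay":0,"az":0,"x":0,"y":0,"z":0,"hand":1}]'
python3 -c "
from h import *
rel([.4997,-.2247,.078])"
```

```text
time: 9.28
eef_pos: [0.46, -0.3416, 0.0742]
tcp_rot: [-0.497, 0.505, -0.5, 0.497]
contact_force: [0.3, 0.2, -0.1]
opening: 0.006
time: 9.7
eef_pos: [0.4996, -0.3448, 0.079]
tcp_rot: [-0.502, 0.506, -0.498, 0.495]
contact_force: [-22.8, -1.0, 13.0]
opening: -0.0
time: 10.12
eef_pos: [0.4613, -0.3756, 0.0787]
tcp_rot: [0.497, -0.502, 0.504, -0.497]
contact_force: [0.5, -0.7, 0.1]
opening: 0.001
time: 10.53
eef_pos: [0.4985, -0.3752, 0.0774]
tcp_rot: [-0.502, 0.506, -0.497, 0.494]
contact_force: [-23.1, -1.9, 11.8]
opening: -0.001
time: 10.95
eef_pos: [0.4617, -0.2835, 0.0774]
tcp_rot: [-0.497, 0.503, -0.503, 0.497]
contact_force: [0.7, 0.6, 0.6]
opening: -0.002
time: 11.28
eef_pos: [0.463, -0.2228, 0.0776]
tcp_rot: [0.498, -0.502, 0.502, -0.498]
contact_force: [-1.0, -0.3, -0.4]
opening: 0.003
t 11.28 tcp [ 463.  -222.8   77.6] op 0.003 F [-1.  -0.3 -0.4]
toolx [-0.008 -1.    -0.   ] tooly [ 0.  0. -1.] toolz [ 1.    -0.008  0.   ]
move tool mm [ 1.6 -0.4 36.7]
```

```bash
python3 -m inch '[{"ax":0,"ay":0,"az":0,"x":1.5,"y":0,"z":10,"hand":1},{"ax":0,"ay":0,"az":0,"x":0,"y":0,"z":10,"hand":1},{"ax":0,"ay":0,"az":0,"x":0,"y":0,"z":10,"hand":1},{"ax":0,"ay":0,"az":0,"x":0,"y":0,"z":4,"hand":1},{"ax":0,"ay":0,"az":0,"x":0,"y":0,"z":0,"hand":1}]'
python3 -m inch '[{"ax":0,"ay":0,"az":0,"x":0,"y":0,"z":-12,"hand":1},{"ax":0,"ay":0,"az":0,"x":0,"y":0,"z":-12,"hand":1},{"ax":0,"ay":0,"az":0,"x":0,"y":-30,"z":-12,"hand":-1},{"ax":0,"ay":0,"az":0,"x":0,"y":-30,"z":0,"hand":-1},{"ax":0,"ay":0,"az":0,"x":0,"y":-35,"z":0,"hand":-1}]'
python3 -m inch '[{"ax":0,"ay":0,"az":0,"x":-30,"y":-30,"z":0,"hand":-1},{"ax":0,"ay":0,"az":0,"x":-30,"y":-30,"z":0,"hand":-1},{"ax":0,"ay":0,"az":0,"x":-38,"y":0,"z":0,"hand":-1},{"ax":0,"ay":0,"az":0,"x":-38,"y":0,"z":0,"hand":-1},{"ax":0,"ay":0,"az":0,"x":-38,"y":0,"z":0,"hand":-1}]'
python3 -m inch '[{"ax":0,"ay":0,"az":0,"x":-38,"y":0,"z":0,"hand":-1},{"ax":0,"ay":0,"az":0,"x":-38,"y":0,"z":0,"hand":-1},{"ax":0,"ay":0,"az":0,"x":-38,"y":0,"z":0,"hand":-1},{"ax":0,"ay":0,"az":0,"x":0,"y":0,"z":0,"hand":-1},{"ax":0,"ay":0,"az":0,"x":0,"y":0,"z":0,"hand":-1}]'
python3 - <<'E'
from h import *
info()
c=cam("top")
for ce,st in lids(c)[0]: print(np.round(ce,1),np.round(px2w(c,ce,.055)[0],4))
b=c["img"][135:235,340:430]
c2=cam("wrist")
im=np.hstack([cv2.resize(b,(378,420),interpolation=2)[:,:240],c2["img"]])
cv2.imwrite("pics/m1.png",np.vstack([im])[:,:,::-1])
bb=np.hstack([cv2.resize(b,(240,267),interpolation=2)]);im[:267,:240]=bb;im[267:,:240]=0
cv2.imwrite("pics/m1.png",im[:,:,::-1])
cv2.imwrite("pics/w5.png",c2["img"][:,:,::-1])
E
```

```text
time: 11.7
eef_pos: [0.4976, -0.2274, 0.0777]
tcp_rot: [0.497, -0.503, 0.503, -0.497]
contact_force: [-0.2, -0.0, -0.5]
opening: -0.004
time: 12.12
eef_pos: [0.4582, -0.2255, 0.1716]
tcp_rot: [-0.497, 0.505, -0.502, 0.496]
contact_force: [0.2, -0.6, 1.4]
opening: 0.417
time: 12.53
eef_pos: [0.4622, -0.0522, 0.2326]
tcp_rot: [0.496, -0.503, 0.504, -0.497]
contact_force: [0.5, -0.1, -0.0]
opening: 1.0
time: 12.95
eef_pos: [0.4633, 0.0623, 0.2314]
tcp_rot: [0.498, -0.502, 0.502, -0.498]
contact_force: [0.1, -0.2, 0.2]
opening: 0.996
t 12.95 tcp [463.3  62.3 231.4] op 0.996 F [ 0.1 -0.2  0.2]
toolx [-0.008 -1.     0.   ] tooly [-0. -0. -1.] toolz [ 1.    -0.008 -0.   ]
[132.8 183.3] [0.5645 0.3878 0.055 ]
[291.9 189.5] [ 0.55   -0.0467  0.055 ]
[143.9 221.3] [0.4601 0.3525 0.055 ]
[177.2 250.3] [0.3829 0.2597 0.055 ]
[476.3 259.8] [ 0.3602 -0.551   0.055 ]
[396.6 289.1] [ 0.2821 -0.3273  0.055 ]
[425.6 297.2] [ 0.2603 -0.4059  0.055 ]
```

View pics/m1.png

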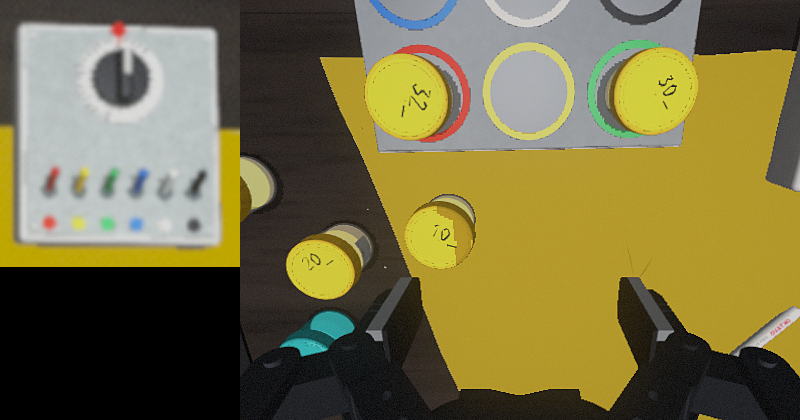

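Run:
```python
from h import *
c=cam("wrist");info()
print("cups",px2w(c,[(199.5,237),(84,269)],.062).round(4))
print("rings",px2w(c,[(288,90)],.016).round(4),"corners",px2w(c,[(141,152),(441,145)],.016).round(4))
g=cv2.cvtColor(c["img"],cv2.COLOR_RGB2HSV);m=((abs(g[...,0].astype(int)-29)<5)&(g[...,1]>70)).astype(np.uint8)
m[150:]=0;m[:,:230]=0;m[:,345:]=0
y,x=np.nonzero(m);print((x.min()+x.max())/2,(y.min()+y.max())/2,x.max()-x.min(),y.max()-y.min())
h=cv2.HoughCircles(cv2.medianBlur(c["img"][...,0],5),cv2.HOUGH_GRADIENT,1,30,param1=80,param2=22,minRadius=30,maxRadius=48);print(h[0].round(1))
rel([.4164,.1415,.15])
```

```text
t 13.1 tcp [463.7  59.8 231.4] op 1.0 F [-0.9  0.4  0.2]
toolx [-0.014 -1.     0.   ] tooly [-0. -0. -1.] toolz [ 1.    -0.014 -0.   ]
cups [[0.4179 0.1378 0.062 ]
 [0.3855 0.253  0.062 ]]
rings [[0.5489 0.0521 0.016 ]] corners [[ 0.4916  0.2001  0.016 ]
 [ 0.495  -0.1004  0.016 ]]
287.5 90.5 91 97
[[286.5  95.5  44.1]
 [419.5  93.5  46.3]
 [200.5 234.5  33.5]
 [182.5  97.5  46.3]
 [ 86.5 264.5  34.7]
 [390.5  85.5  34.2]]
t 13.1 tcp [463.7  59.8 231.4] op 1.0 F [-0.9  0.4  0.2]
toolx [-0.014 -1.     0.   ] tooly [-0. -0. -1.] toolz [ 1.    -0.014 -0.   ]
move tool mm [-81.   81.4 -48.4]
```

```bash
python3 -m inch '[{"ax":0,"ay":0,"az":0,"x":-26,"y":20,"z":-16,"hand":-1},{"ax":0,"ay":0,"az":0,"x":-26,"y":20,"z":-16,"hand":-1},{"ax":0,"ay":0,"az":0,"x":-27,"y":20,"z":-16,"hand":-1},{"ax":0,"ay":0,"az":0,"x":0,"y":20,"z":0,"hand":-1},{"ax":0,"ay":0,"az":0,"x":0,"y":20,"z":0,"hand":-1}]' >/dev/null
python3 -m inch '[{"ax":0,"ay":0,"az":0,"x":0,"y":0,"z":0,"hand":-1},{"ax":0,"ay":0,"az":0,"x":0,"y":0,"z":0,"hand":-1}]' >/dev/null
python3 - <<'E'
from h import *
rel([.4172,.1395,.040])
c=cam("wrist");cv2.imwrite("pics/w6.png",c["img"][:,:,::-1])
m=lids(c)[1];m[:,:130]=0;y,x=np.nonzero(m);
for ce,st in lids(c)[0]: print(ce.round(1),st,px2w(c,ce,.06).round(4))
E
```

```text
t 13.68 tcp [416.2 139.2 130.8] op 1.003 F [0.1 0.1 0.6]
toolx [-0.015 -1.     0.   ] tooly [-0.003 -0.    -1.   ] toolz [ 1.    -0.015 -0.003]
move tool mm [-0.3 90.8  1.3]
[ 65.7 269.8] [ 52 238  38  77 247] [[0.3908 0.2807 0.06  ]]
```

View pics/w6.png

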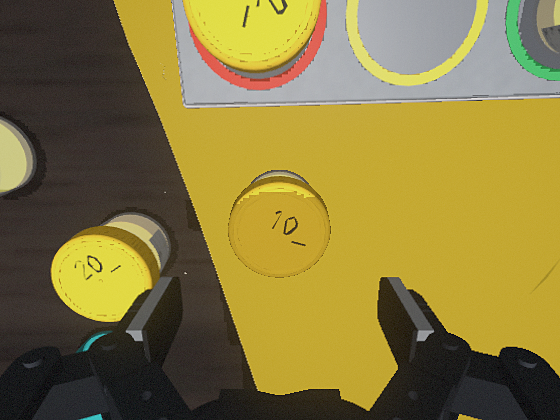

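```bash
python3 - <<'E'
from h import *
s,M=info();c=cam("wrist")
p=px2w(c,[(279,229),(105,275)],.062);print(p.round(4));print((p-s["eef_pos"])@M*1000)
E
python3 -m inch '[{"ax":0,"ay":0,"az":0,"x":0,"y":20,"z":1,"hand":-1},{"ax":0,"ay":0,"az":0,"x":0,"y":25,"z":0,"hand":-1},{"ax":0,"ay":0,"az":0,"x":0,"y":20,"z":0,"hand":-1},{"ax":0,"ay":0,"az":0,"x":0,"y":0,"z":0,"hand":-1},{"ax":0,"ay":0,"az":0,"x":0,"y":0,"z":0,"hand":-1}]'
python3 -c "
from h import *
rel([.4172,.1395,.040])"
```

```text
t 13.73 tcp [417.3 139.4 132.1] op 0.998 F [-0.7  0.1  0.4]
toolx [-0.015 -1.     0.   ] tooly [ 0. -0. -1.] toolz [ 1.    -0.015  0.   ]
[[0.4192 0.1406 0.062 ]
 [0.3883 0.2556 0.062 ]]
[[  -1.3128067    70.0788158     1.87407772]
 [-115.83940544   70.0610247   -30.74337649]]
time: 14.2
eef_pos: [0.418, 0.14, 0.0671]
tcp_rot: [-0.497, 0.503, -0.503, 0.497]
contact_force: [0.1, 0.2, 0.2]
opening: 0.998
t 14.2 tcp [418.  140.   67.1] op 0.998 F [0.1 0.2 0.2]
toolx [-0.013 -1.     0.   ] tooly [-0. -0. -1.] toolz [ 1.    -0.013 -0.   ]
move tool mm [ 0.5 27.1 -0.8]
```

Centred to about 1 mm. Going down to grasp.

```bash
python3 -m inch '[{"ax":0,"ay":0,"az":0,"x":0,"y":14,"z":0,"hand":-1},{"ax":0,"ay":0,"az":0,"x":0,"y":13,"z":0,"hand":-1},{"ax":0,"ay":0,"az":0,"x":0,"y":0,"z":0,"hand":-1},{"ax":0,"ay":0,"az":0,"x":0,"y":0,"z":0,"hand":1},{"ax":0,"ay":0,"az":0,"x":0,"y":0,"z":0,"hand":1}]' 30
python3 -m inch '[{"ax":0,"ay":0,"az":0,"x":0,"y":0,"z":0,"hand":1},{"ax":0,"ay":0,"az":0,"x":0,"y":0,"z":0,"hand":1},{"ax":0,"ay":0,"az":0,"x":0,"y":0,"z":0,"hand":1},{"ax":0,"ay":0,"az":0,"x":0,"y":0,"z":0,"hand":1}]'
python3 -m inch '[{"ax":0,"ay":0,"az":0,"x":0,"y":-10,"z":0,"hand":1},{"ax":0,"ay":0,"az":0,"x":0,"y":-30,"z":0,"hand":1},{"ax":0,"ay":0,"az":0,"x":0,"y":-35,"z":0,"hand":1},{"ax":0,"ay":0,"az":0,"x":0,"y":-35,"z":0,"hand":1},{"ax":0,"ay":0,"az":0,"x":0,"y":0,"z":0,"hand":1}]'
python3 -c "
from h import *
rel([.649,-.047,.12])"
```

```text
time: 14.62
eef_pos: [0.4192, 0.1404, 0.0415]
tcp_rot: [0.496, -0.502, 0.504, -0.498]
contact_force: [-4.8, -0.6, 19.2]
opening: 0.754
time: 14.95
eef_pos: [0.4194, 0.1405, 0.0418]
tcp_rot: [0.496, -0.502, 0.504, -0.498]
contact_force: [-1.9, -0.9, 6.2]
opening: 0.755
time: 15.37
eef_pos: [0.4223, 0.1411, 0.158]
tcp_rot: [0.493, -0.5, 0.506, -0.501]
contact_force: [1.5, -0.0, -0.2]
opening: 0.755
t 15.37 tcp [422.3 141.1 158. ] op 0.755 F [ 1.5 -0.  -0.2]
toolx [-0.012 -1.    -0.002] tooly [ 0.015  0.002 -1.   ] toolz [ 1.    -0.012  0.015]
move tool mm [185.4  41.2 228.3]
```

Run:
```python
from h import *
c=cam("wrist");d=cam("scene");u=w2px(d,[get_state()["eef_pos"]])[0].astype(int);print(u)
a=cv2.resize(d["img"][max(0,u[1]-70):u[1]+70,max(0,u[0]-70):u[0]+70],(380,420))
cv2.imwrite("pics/g1.png",np.hstack([c["img"][:,70:490],a])[:,:,::-1])
```

```text
[223 177]
```

View pics/g1.png

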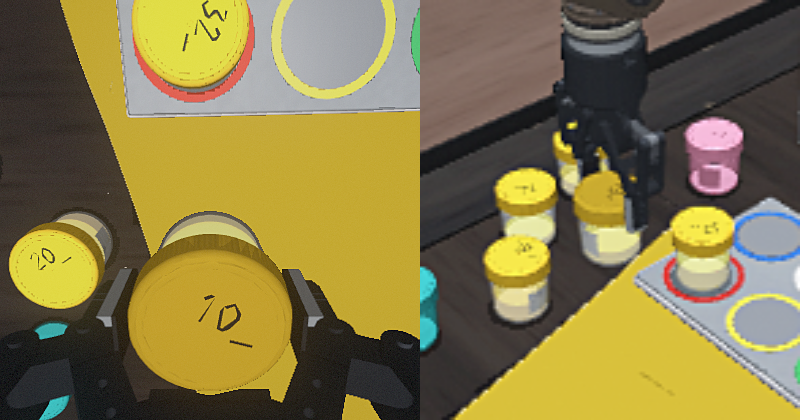

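```bash
python3 -m inch '[{"ax":0,"ay":0,"az":0,"x":20.6,"y":0,"z":25.4,"hand":1},{"ax":0,"ay":0,"az":0,"x":20.6,"y":0,"z":25.4,"hand":1},{"ax":0,"ay":0,"az":0,"x":20.6,"y":0,"z":25.4,"hand":1},{"ax":0,"ay":0,"az":0,"x":20.6,"y":0,"z":25.4,"hand":1},{"ax":0,"ay":0,"az":0,"x":20.6,"y":0,"z":25.4,"hand":1}]' >/dev/null
python3 -m inch '[{"ax":0,"ay":0,"az":0,"x":20.6,"y":0,"z":25.4,"hand":1},{"ax":0,"ay":0,"az":0,"x":20.6,"y":0,"z":25.4,"hand":1},{"ax":0,"ay":0,"az":0,"x":20.6,"y":0,"z":25.4,"hand":1},{"ax":0,"ay":0,"az":0,"x":20.6,"y":0,"z":25.4,"hand":1},{"ax":0,"ay":0,"az":0,"x":0,"y":0,"z":0,"hand":1}]' >/dev/null
python3 -m inch '[{"ax":0,"ay":0,"az":0,"x":0,"y":0,"z":0,"hand":1},{"ax":0,"ay":0,"az":0,"x":0,"y":0,"z":0,"hand":1}]'
python3 - <<'E'
from h import *
rel([.649,-.047,.0585])
c=cam("wrist");cv2.imwrite("pics/w7.png",c["img"][:,:,::-1])
s=get_state();p=s["eef_pos"]+[0,0,.0205];print(w2px(c,[p]))
h=cv2.HoughCircles(cv2.medianBlur(c["img"][...,0],5),cv2.HOUGH_GRADIENT,1,30,param1=80,param2=30,minRadius=65,maxRadius=100);print(None if h is None else h[0].round(1)[:4])
E
```

```text
time: 16.47
eef_pos: [0.6422, -0.0472, 0.1473]
tcp_rot: [-0.498, 0.505, -0.502, 0.496]
contact_force: [-0.1, 0.5, -0.1]
opening: 0.756
t 16.47 tcp [642.2 -47.2 147.3] op 0.756 F [-0.1  0.5 -0.1]
toolx [-0.012 -1.    -0.001] tooly [-0.004  0.001 -1.   ] toolz [ 1.    -0.012 -0.004]
move tool mm [-0.2 88.7  7.2]
[[281.04469848 324.06551399]]
[[279.5 315.5  81.8]]
```

```bash
python3 -m inch '[{"ax":0,"ay":0,"az":0,"x":0,"y":25,"z":4.5,"hand":1},{"ax":0,"ay":0,"az":0,"x":0,"y":25,"z":0,"hand":1},{"ax":0,"ay":0,"az":0,"x":0,"y":20,"z":0,"hand":1},{"ax":0,"ay":0,"az":0,"x":0,"y":0,"z":0,"hand":1},{"ax":0,"ay":0,"az":0,"x":0,"y":0,"z":0,"hand":1}]'
python3 -c "
from h import *
rel([.646,-.047,.0585])"
```

```text
time: 16.93
eef_pos: [0.6464, -0.0465, 0.078]
tcp_rot: [-0.498, 0.504, -0.501, 0.496]
contact_force: [0.3, -0.2, 0.7]
opening: 0.749
t 16.93 tcp [646.4 -46.5  78. ] op 0.749 F [ 0.3 -0.2  0.7]
toolx [-0.011 -1.    -0.001] tooly [-0.004  0.001 -1.   ] toolz [ 1.    -0.011 -0.004]
move tool mm [ 0.5 19.5 -0.3]
```

```bash
python3 -m inch '[{"ax":0,"ay":0,"az":0,"x":0,"y":10,"z":0,"hand":1},{"ax":0,"ay":0,"az":0,"x":0,"y":6,"z":0,"hand":1},{"ax":0,"ay":0,"az":0,"x":0,"y":3,"z":0,"hand":1},{"ax":0,"ay":0,"az":0,"x":0,"y":0,"z":0,"hand":1},{"ax":0,"ay":0,"az":0,"x":0,"y":0,"z":0,"hand":1}]'
python3 -m inch '[{"ax":0,"ay":0,"az":0,"x":0,"y":0,"z":0,"hand":-0.9},{"ax":0,"ay":0,"az":0,"x":0,"y":0,"z":0,"hand":-0.9},{"ax":0,"ay":0,"az":0,"x":0,"y":0,"z":0,"hand":-0.9},{"ax":0,"ay":0,"az":0,"x":0,"y":0,"z":0,"hand":-0.9}]'
python3 -m inch '[{"ax":0,"ay":0,"az":0,"x":0,"y":-15,"z":0,"hand":-0.9},{"ax":0,"ay":0,"az":0,"x":0,"y":-25,"z":0,"hand":-0.9},{"ax":0,"ay":0,"az":0,"x":0,"y":-35,"z":0,"hand":-0.9},{"ax":0,"ay":0,"az":0,"x":0,"y":-35,"z":0,"hand":-1},{"ax":0,"ay":0,"az":0,"x":0,"y":0,"z":0,"hand":-1}]'
python3 - <<'E'
from h import *
s,M=info()
c=cam("wrist");cv2.imwrite("pics/w8.png",c["img"][:,:,::-1])
h=cv2.HoughCircles(cv2.medianBlur(c["img"][...,0],5),cv2.HOUGH_GRADIENT,1,30,param1=80,param2=25,minRadius=35,maxRadius=70)[0]
for u in h: print(u.round(1),px2w(c,u[:2],.078).round(4))
c=cam("top")
for ce,st in lids(c)[0]: print(np.round(ce,1),st[4],np.round(px2w(c,ce,.055 if ce[0]<200 or ce[0]>380 or ce[1]>220 else .071)[0],4))
E
```

```text
time: 17.35
eef_pos: [0.6485, -0.0479, 0.0608]
tcp_rot: [0.497, -0.503, 0.503, -0.497]
contact_force: [-0.5, 0.2, -1.7]
opening: 0.75
time: 17.68
eef_pos: [0.6487, -0.048, 0.0611]
tcp_rot: [0.497, -0.503, 0.503, -0.497]
contact_force: [-0.9, 0.1, 0.6]
opening: 0.954
time: 18.1
eef_pos: [0.6532, -0.0488, 0.1816]
tcp_rot: [0.494, -0.498, 0.508, -0.5]
contact_force: [1.0, -1.0, 2.4]
opening: 0.998
t 18.1 tcp [653.2 -48.8 181.6] op 0.998 F [ 1.  -1.   2.4]
toolx [-0.012 -1.     0.004] tooly [ 0.016 -0.004 -1.   ] toolz [ 1.    -0.012  0.016]
[170.5 201.5  45.9] [[0.6653 0.0297 0.078 ]]
[276.5 200.5  49. ] [[ 0.6651 -0.0461  0.078 ]]
[177.5 303.5  38.6] [[0.5814 0.0332 0.078 ]]
[ 61.5 190.5  57.7] [[0.6743 0.1049 0.078 ]]
[ 44.5 219.5  62.7] [[0.6529 0.1213 0.078 ]]
[ 78.5 307.5  43.5] [[0.5793 0.1109 0.078 ]]
[279.5 230.5  47.4] [[ 0.6421 -0.048   0.078 ]]
[279.5 300.5  38. ] [[ 0.5829 -0.0474  0.078 ]]
[278.5 335.5  42.7] [[ 0.5501 -0.0462  0.078 ]]
[ 39.5 352.5  41.1] [[0.5375 0.1502 0.078 ]]
[132.8 183.3] 386 [0.5644 0.3876 0.055 ]
[217.9 189.9] 385 [0.5446 0.1525 0.071 ]
[143.9 221.4] 384 [0.4599 0.3525 0.055 ]
[177.2 250.2] 406 [0.3832 0.2597 0.055 ]
[476.3 259.8] 388 [ 0.3603 -0.551   0.055 ]
[396.6 289.1] 411 [ 0.2822 -0.3274  0.055 ]
[425.7 297.1] 364 [ 0.2605 -0.4061  0.055 ]
```

View pics/w8.png

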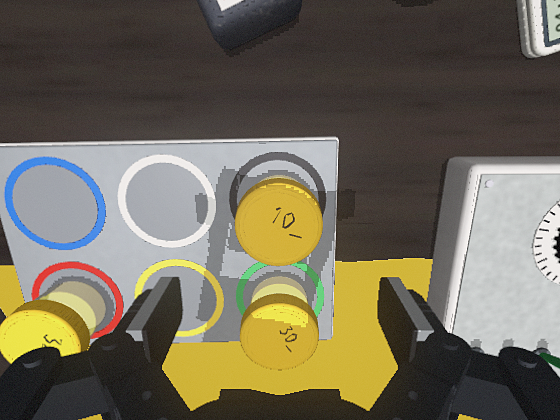

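Run:
```python
from h import *
s,M=info();c=cam("wrist");cv2.imwrite("pics/w8b.png",c["img"][:,:,::-1])
g=cv2.cvtColor(c["img"],cv2.COLOR_RGB2HSV)
print("cup",px2w(c,[(279,220.5)],.078).round(4),"bays",px2w(c,[(278,191),(166,200.5),(55.5,202.5),(178,298)],.016).round(4))
print("corners",px2w(c,[(338,139),(332,341)],.016).round(4))
m=((abs(g[...,0].astype(int)-108)<8)&(g[...,1]>130)&(g[...,2]>90)).astype(np.uint8);m[:,150:]=0
y,x=np.nonzero(m);print("blue",(x.min()+x.max())/2,(y.min()+y.max())/2,x.max()-x.min())
rel([.384,.2575,.20])
```

```text
t 18.2 tcp [650.  -48.2 174.7] op 1.0 F [ 0.2  0.1 -0.1]
toolx [-0.012 -1.     0.001] tooly [ 0.007 -0.002 -1.   ] toolz [ 1.    -0.012  0.007]
cup [[ 0.6482 -0.047   0.078 ]] bays [[ 0.6529 -0.0461  0.016 ]
 [ 0.6453  0.0528  0.016 ]
 [ 0.6446  0.1494  0.016 ]
 [ 0.5462  0.0525  0.016 ]]
corners [[ 0.6971 -0.0967  0.016 ]
 [ 0.4938 -0.0991  0.016 ]]
blue 51.0 199.5 102
t 18.25 tcp [648.6 -47.9 172. ] op 1.0 F [ 0.1 -0.2 -0.4]
toolx [-0.012 -1.     0.   ] tooly [ 0.002 -0.    -1.   ] toolz [ 1.    -0.012  0.002]
move tool mm [-302.1  -28.7 -268.3]
```

```bash
python3 -m inch '[{"ax":0,"ay":0,"az":0,"x":-25,"y":-20,"z":-22,"hand":-1},{"ax":0,"ay":0,"az":0,"x":-25,"y":0,"z":-22,"hand":-1},{"ax":0,"ay":0,"az":0,"x":-25,"y":0,"z":-22,"hand":-1},{"ax":0,"ay":0,"az":0,"x":-25,"y":0,"z":-22,"hand":-1},{"ax":0,"ay":0,"az":0,"x":-25,"y":0,"z":-22,"hand":-1}]' >/dev/null
python3 -m inch '[{"ax":0,"ay":0,"az":0,"x":-25,"y":0,"z":-22,"hand":-1},{"ax":0,"ay":0,"az":0,"x":-25,"y":0,"z":-22,"hand":-1},{"ax":0,"ay":0,"az":0,"x":-25,"y":0,"z":-22,"hand":-1},{"ax":0,"ay":0,"az":0,"x":-25,"y":0,"z":-22,"hand":-1},{"ax":0,"ay":0,"az":0,"x":-25,"y":0,"z":-22,"hand":-1}]' >/dev/null
python3 -m inch '[{"ax":0,"ay":0,"az":0,"x":-25,"y":20,"z":-22,"hand":-1},{"ax":0,"ay":0,"az":0,"x":-25,"y":20,"z":-22,"hand":-1},{"ax":0,"ay":0,"az":0,"x":0,"y":20,"z":0,"hand":-1},{"ax":0,"ay":0,"az":0,"x":0,"y":0,"z":0,"hand":-1},{"ax":0,"ay":0,"az":0,"x":0,"y":0,"z":0,"hand":-1}]' >/dev/null
python3 - <<'E'
from h import *
rel([.3865,.2565,.0415])
c=cam("wrist");cv2.imwrite("pics/w9.png",c["img"][:,:,::-1])
e=c["s"]["eef_pos"];print("expected px",w2px(c,[[.3865,.2565,.062]]))
h=cv2.HoughCircles(cv2.medianBlur(c["img"][...,0],5),cv2.HOUGH_GRADIENT,1,30,param1=80,param2=25,minRadius=38,maxRadius=62)
for u in h[0][:6]: print(u.round(1),px2w(c,u[:2],.062).round(4))
E
```

```text
t 19.5 tcp [386.2 254.8 128.5] op 1.001 F [1.2 0.7 0.8]
toolx [-0.011 -1.     0.002] tooly [-0.005 -0.002 -1.   ] toolz [ 1.    -0.011 -0.005]
move tool mm [-1.9 87.   0.7]
expected px [[278.2020387  233.12868461]]
[273.5 232.5  51.4] [[0.387  0.2594 0.062 ]]
[110.5 112.5  60.3] [[0.4596 0.3478 0.062 ]]
```

```bash
python3 -m inch '[{"ax":0,"ay":0,"az":0,"x":-3,"y":20,"z":1,"hand":-1},{"ax":0,"ay":0,"az":0,"x":0,"y":25,"z":0,"hand":-1},{"ax":0,"ay":0,"az":0,"x":0,"y":20,"z":0,"hand":-1},{"ax":0,"ay":0,"az":0,"x":0,"y":12,"z":0,"hand":-1},{"ax":0,"ay":0,"az":0,"x":0,"y":8,"z":0,"hand":-1}]'
python3 -m inch '[{"ax":0,"ay":0,"az":0,"x":0,"y":0,"z":0,"hand":-1},{"ax":0,"ay":0,"az":0,"x":0,"y":0,"z":0,"hand":1},{"ax":0,"ay":0,"az":0,"x":0,"y":0,"z":0,"hand":1},{"ax":0,"ay":0,"az":0,"x":0,"y":0,"z":0,"hand":1},{"ax":0,"ay":0,"az":0,"x":0,"y":0,"z":0,"hand":1}]'
python3 -m inch '[{"ax":0,"ay":0,"az":0,"x":0,"y":0,"z":0,"hand":1},{"ax":0,"ay":0,"az":0,"x":0,"y":0,"z":0,"hand":1}]'
python3 -m inch '[{"ax":0,"ay":0,"az":0,"x":0,"y":-10,"z":0,"hand":1},{"ax":0,"ay":0,"az":0,"x":0,"y":-30,"z":0,"hand":1},{"ax":0,"ay":0,"az":0,"x":0,"y":-35,"z":0,"hand":1},{"ax":0,"ay":0,"az":0,"x":0,"y":-35,"z":0,"hand":1},{"ax":0,"ay":0,"az":0,"x":0,"y":0,"z":0,"hand":1}]'
python3 -c "
from h import *
rel([.647,.053,.15])"
```

```text
time: 19.97
eef_pos: [0.39, 0.2576, 0.0451]
tcp_rot: [-0.497, 0.504, -0.504, 0.496]
contact_force: [0.1, 0.0, -0.3]
opening: 1.001
time: 20.38
eef_pos: [0.3908, 0.2588, 0.0473]
tcp_rot: [0.496, -0.502, 0.504, -0.498]
contact_force: [0.5, -2.4, 4.7]
opening: 0.754
time: 20.55
eef_pos: [0.3908, 0.2587, 0.0473]
tcp_rot: [0.496, -0.502, 0.504, -0.498]
contact_force: [0.4, -2.2, 5.5]
opening: 0.752
time: 20.97
eef_pos: [0.3931, 0.2602, 0.1636]
tcp_rot: [0.492, -0.501, 0.505, -0.502]
contact_force: [0.9, 0.4, 1.0]
opening: 0.757
t 20.97 tcp [393.1 260.2 163.6] op 0.757 F [0.9 0.4 1. ]
toolx [-0.012 -1.    -0.006] tooly [ 0.013  0.005 -1.   ] toolz [ 1.    -0.012  0.013]
move tool mm [204.3  15.9 256.2]
```

```bash
python3 -m inch '[{"ax":0,"ay":0,"az":0,"x":20.4,"y":0,"z":25.5,"hand":1},{"ax":0,"ay":0,"az":0,"x":20.4,"y":0,"z":25.5,"hand":1},{"ax":0,"ay":0,"az":0,"x":20.4,"y":0,"z":25.5,"hand":1},{"ax":0,"ay":0,"az":0,"x":20.4,"y":0,"z":25.5,"hand":1},{"ax":0,"ay":0,"az":0,"x":20.4,"y":0,"z":25.5,"hand":1}]' >/dev/null
python3 -m inch '[{"ax":0,"ay":0,"az":0,"x":20.4,"y":0,"z":25.5,"hand":1},{"ax":0,"ay":0,"az":0,"x":20.4,"y":0,"z":25.5,"hand":1},{"ax":0,"ay":0,"az":0,"x":20.4,"y":0,"z":25.5,"hand":1},{"ax":0,"ay":0,"az":0,"x":20.4,"y":0,"z":25.5,"hand":1},{"ax":0,"ay":0,"az":0,"x":20.4,"y":0,"z":25.5,"hand":1}]' >/dev/null
python3 -m inch '[{"ax":0,"ay":0,"az":0,"x":0,"y":0,"z":0,"hand":1},{"ax":0,"ay":0,"az":0,"x":0,"y":0,"z":0,"hand":1},{"ax":0,"ay":0,"az":0,"x":0,"y":0,"z":0,"hand":1}]'
cat > held.py <<'E'
from h import *
import sys
g=float(sys.argv[1]);t=[float(v) for v in sys.argv[2:4]]
c=cam("wrist");cv2.imwrite(sys.argv[4],c["img"][:,:,::-1])
e=c["s"]["eef_pos"];z=e[2]+.062-g
h=cv2.HoughCircles(cv2.medianBlur(c["img"][...,0],5),cv2.HOUGH_GRADIENT,1,30,param1=80,param2=30,minRadius=65,maxRadius=100)
u=h[0][0];p=px2w(c,u[:2],z)[0];print(u,"lid",p.round(4),"off mm",((p-e)*1000).round(1))
rel([t[0]-(p-e)[0],t[1]-(p-e)[1],g+.0165])
E
python3 held.py .0473 .647 .053 pics/w10.png
```

```text
time: 22.05
eef_pos: [0.6406, 0.0517, 0.1548]
tcp_rot: [-0.497, 0.504, -0.502, 0.497]
contact_force: [0.1, -0.6, -1.3]
opening: 0.753
[279.5 336.5  83.7] lid [0.6297 0.0528 0.1695] off mm [-10.9   1.1  14.7]
t 22.1 tcp [640.3  52.1 154.9] op 0.753 F [ 0.6 -0.3 -1.2]
toolx [-0.012 -1.    -0.001] tooly [-0.002  0.001 -1.   ] toolz [ 1.    -0.012 -0.002]
move tool mm [ 0.1 91.1 17.8]
```

View pics/w10.png

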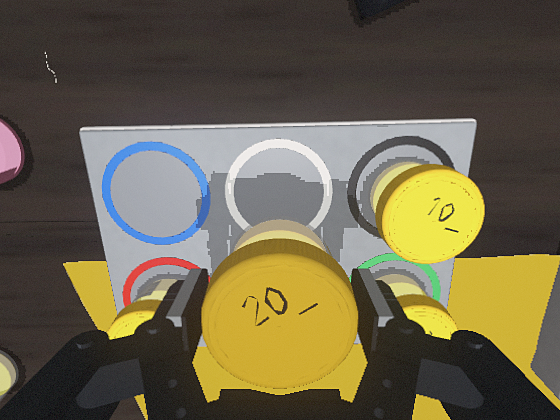

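```bash
python3 -m inch '[{"ax":0,"ay":0,"az":0,"x":0,"y":25,"z":8,"hand":1},{"ax":0,"ay":0,"az":0,"x":0,"y":25,"z":0,"hand":1},{"ax":0,"ay":0,"az":0,"x":0,"y":20,"z":0,"hand":1},{"ax":0,"ay":0,"az":0,"x":0,"y":0,"z":0,"hand":1},{"ax":0,"ay":0,"az":0,"x":0,"y":0,"z":0,"hand":1}]'
python3 -c "
from h import *
rel([.6485,.053,.0638])"
```

```text
time: 22.52
eef_pos: [0.6476, 0.0524, 0.0842]
tcp_rot: [-0.498, 0.504, -0.502, 0.496]
contact_force: [-0.0, 0.0, 0.2]
opening: 0.751
t 22.52 tcp [647.6  52.4  84.2] op 0.751 F [-0.   0.   0.2]
toolx [-0.011 -1.    -0.   ] tooly [-0.004  0.    -1.   ] toolz [ 1.    -0.011 -0.004]
move tool mm [-0.6 20.4  0.9]
```

```bash
python3 -m inch '[{"ax":0,"ay":0,"az":0,"x":0,"y":10,"z":0,"hand":1},{"ax":0,"ay":0,"az":0,"x":0,"y":6,"z":-0.5,"hand":1},{"ax":0,"ay":0,"az":0,"x":0,"y":3,"z":-0.5,"hand":1},{"ax":0,"ay":0,"az":0,"x":0,"y":0,"z":0,"hand":1},{"ax":0,"ay":0,"az":0,"x":0,"y":0,"z":0,"hand":1}]'
python3 -m inch '[{"ax":0,"ay":0,"az":0,"x":0,"y":0,"z":0,"hand":-0.8},{"ax":0,"ay":0,"az":0,"x":0,"y":0,"z":0,"hand":-0.8},{"ax":0,"ay":0,"az":0,"x":0,"y":0,"z":0,"hand":-0.8},{"ax":0,"ay":0,"az":0,"x":0,"y":0,"z":0,"hand":-0.8}]'
python3 -m inch '[{"ax":0,"ay":0,"az":0,"x":0,"y":-15,"z":0,"hand":-0.8},{"ax":0,"ay":0,"az":0,"x":0,"y":-25,"z":0,"hand":-0.8},{"ax":0,"ay":0,"az":0,"x":0,"y":-35,"z":0,"hand":-0.8},{"ax":0,"ay":0,"az":0,"x":0,"y":-35,"z":0,"hand":-1},{"ax":0,"ay":0,"az":0,"x":0,"y":0,"z":0,"hand":-1}]'
python3 -m inch '[{"ax":0,"ay":0,"az":0,"x":0,"y":0,"z":0,"hand":-1},{"ax":0,"ay":0,"az":0,"x":0,"y":0,"z":0,"hand":-1}]' >/dev/null
python3 - <<'E'
from h import *
info();c=cam("wrist");cv2.imwrite("pics/w11.png",c["img"][:,:,::-1])
h=cv2.HoughCircles(cv2.medianBlur(c["img"][...,0],5),cv2.HOUGH_GRADIENT,1,20,param1=80,param2=22,minRadius=38,maxRadius=50)[0]
print("expect",w2px(c,[[.647,.053,.078]]))
for u in h: print(u.round(1),px2w(c,u[:2],.078).round(4)[0])
c=cam("top")
for ce,st in lids(c)[0]: print(np.round(ce,1),st[4],np.round(px2w(c,ce,.055)[0],4))
rel([.460,.351,.2])
E
```

```text
time: 22.93
eef_pos: [0.6486, 0.0512, 0.0668]
tcp_rot: [0.497, -0.503, 0.503, -0.497]
contact_force: [-0.5, -0.2, -1.0]
opening: 0.753
time: 23.27
eef_pos: [0.6489, 0.0511, 0.067]
tcp_rot: [0.497, -0.503, 0.503, -0.497]
contact_force: [-0.5, -0.3, 0.1]
opening: 0.898
time: 23.68
eef_pos: [0.6535, 0.0509, 0.1877]
tcp_rot: [0.493, -0.499, 0.507, -0.501]
contact_force: [1.4, -0.3, 1.6]
opening: 1.003
t 23.85 tcp [648.5  51.2 177.3] op 1.002 F [-0.1  0.  -0.9]
toolx [-0.012 -1.     0.   ] tooly [ 0.001 -0.    -1.   ] toolz [ 1.    -0.012  0.001]
expect [[278.4154283  218.09781923]]
[279.5 220.5  44.9] [0.6452 0.0522 0.078 ]
[277.5 193.5  49.4] [0.6653 0.0534 0.078 ]
[421.5 223.5  49.4] [ 0.6417 -0.0495  0.078 ]
[280.5 280.5  49.4] [0.5963 0.052  0.078 ]
[162.5 191.5  47.1] [0.6676 0.1333 0.078 ]
[175.5 302.5  48.3] [0.5779 0.134  0.078 ]
[394.5 188.5  47.1] [ 0.6679 -0.0277  0.078 ]
[386.5 299.5  42.7] [ 0.5788 -0.03    0.078 ]
[405.5 211.5  48.3] [ 0.651  -0.0371  0.078 ]
[  2.5 163.5  39.1] [0.6882 0.2374 0.078 ]
[292.6 153.6] 360 [ 0.6505 -0.0485  0.055 ]
[132.7 183.2] 372 [0.5645 0.3878 0.055 ]
[291.9 189.5] 388 [ 0.5501 -0.0467  0.055 ]
[143.9 221.4] 377 [0.4599 0.3525 0.055 ]
[476.3 259.8] 384 [ 0.3603 -0.551   0.055 ]
[396.6 289.1] 404 [ 0.2821 -0.3272  0.055 ]
[425.6 297.2] 360 [ 0.2603 -0.4059  0.055 ]
t 23.95 tcp [647.4  51.2 174.9] op 0.996 F [-0.4 -0.6  0.3]
toolx [-0.012 -1.    -0.   ] tooly [-0.003  0.    -1.   ] toolz [ 1.    -0.012 -0.003]
move tool mm [-297.5  -24.5 -191.2]
```

```bash
python3 -m inch '[{"ax":0,"ay":0,"az":0,"x":-30,"y":-15,"z":-19,"hand":-1},{"ax":0,"ay":0,"az":0,"x":-30,"y":0,"z":-19,"hand":-1},{"ax":0,"ay":0,"az":0,"x":-30,"y":0,"z":-19,"hand":-1},{"ax":0,"ay":0,"az":0,"x":-30,"y":0,"z":-19,"hand":-1},{"ax":0,"ay":0,"az":0,"x":-30,"y":0,"z":-19,"hand":-1}]' >/dev/null
python3 -m inch '[{"ax":0,"ay":0,"az":0,"x":-30,"y":0,"z":-19,"hand":-1},{"ax":0,"ay":0,"az":0,"x":-30,"y":0,"z":-19,"hand":-1},{"ax":0,"ay":0,"az":0,"x":-30,"y":0,"z":-19,"hand":-1},{"ax":0,"ay":0,"az":0,"x":-30,"y":0,"z":-19,"hand":-1},{"ax":0,"ay":0,"az":0,"x":-27,"y":0,"z":-19,"hand":-1}]' >/dev/null
python3 -m inch '[{"ax":0,"ay":0,"az":0,"x":0,"y":20,"z":0,"hand":-1},{"ax":0,"ay":0,"az":0,"x":0,"y":20,"z":0,"hand":-1},{"ax":0,"ay":0,"az":0,"x":0,"y":20,"z":0,"hand":-1},{"ax":0,"ay":0,"az":0,"x":0,"y":0,"z":0,"hand":-1},{"ax":0,"ay":0,"az":0,"x":0,"y":0,"z":0,"hand":-1}]' >/dev/null
cat > app.py <<'E'
from h import *
import sys
t=[float(v) for v in sys.argv[1:3]]
rel(t+[.045])
c=cam("wrist");cv2.imwrite(sys.argv[3],c["img"][:,:,::-1])
print("expected px",w2px(c,[t+[.062]]))
h=cv2.HoughCircles(cv2.medianBlur(c["img"][...,0],5),cv2.HOUGH_GRADIENT,1,30,param1=80,param2=25,minRadius=38,maxRadius=62)
if h is not None:
  for u in h[0][:6]: print(u.round(1),px2w(c,u[:2],.062).round(4))
E
python3 app.py .46 .351 pics/w12.png
```

```text
t 25.2 tcp [460.5 349.7 128.9] op 1.002 F [-0.3 -0.1  0.4]
toolx [-0.012 -1.     0.003] tooly [-0.005 -0.003 -1.   ] toolz [ 1.    -0.012 -0.005]
move tool mm [-1.6 83.9 -0.1]
expected px [[278.64952456 233.97238405]]
[277.5 227.5  52.4] [[0.4644 0.3517 0.062 ]]
[211.5  56.5  61.4] [[0.5616 0.385  0.062 ]]
```

```bash
python3 -m inch '[{"ax":0,"ay":0,"az":0,"x":-2,"y":20,"z":0,"hand":-1},{"ax":0,"ay":0,"az":0,"x":0,"y":25,"z":0,"hand":-1},{"ax":0,"ay":0,"az":0,"x":0,"y":20,"z":0,"hand":-1},{"ax":0,"ay":0,"az":0,"x":0,"y":12,"z":0,"hand":-1},{"ax":0,"ay":0,"az":0,"x":0,"y":7,"z":0,"hand":-1}]'
python3 -m inch '[{"ax":0,"ay":0,"az":0,"x":0,"y":0,"z":0,"hand":-1},{"ax":0,"ay":0,"az":0,"x":0,"y":0,"z":0,"hand":1},{"ax":0,"ay":0,"az":0,"x":0,"y":0,"z":0,"hand":1},{"ax":0,"ay":0,"az":0,"x":0,"y":0,"z":0,"hand":1},{"ax":0,"ay":0,"az":0,"x":0,"y":0,"z":0,"hand":1}]'
python3 -m inch '[{"ax":0,"ay":0,"az":0,"x":0,"y":0,"z":0,"hand":1},{"ax":0,"ay":0,"az":0,"x":0,"y":0,"z":0,"hand":1}]'
python3 -m inch '[{"ax":0,"ay":0,"az":0,"x":0,"y":-10,"z":0,"hand":1},{"ax":0,"ay":0,"az":0,"x":0,"y":-30,"z":0,"hand":1},{"ax":0,"ay":0,"az":0,"x":0,"y":-35,"z":0,"hand":1},{"ax":0,"ay":0,"az":0,"x":0,"y":-35,"z":0,"hand":1},{"ax":0,"ay":0,"az":0,"x":0,"y":0,"z":0,"hand":1}]'
python3 -c "
from h import *
rel([.646,.1525,.15])"
```

```text
time: 25.67
eef_pos: [0.4622, 0.3522, 0.0468]
tcp_rot: [-0.497, 0.503, -0.503, 0.496]
contact_force: [0.9, -0.1, 0.3]
opening: 1.003
time: 26.08
eef_pos: [0.4639, 0.3532, 0.0499]
tcp_rot: [0.496, -0.502, 0.504, -0.498]
contact_force: [0.2, -0.9, 5.7]
opening: 0.758
time: 26.25
eef_pos: [0.4639, 0.3532, 0.0498]
tcp_rot: [0.496, -0.502, 0.504, -0.498]
contact_force: [0.8, -0.8, 7.0]
opening: 0.752
time: 26.67
eef_pos: [0.4661, 0.3548, 0.1665]
tcp_rot: [0.492, -0.502, 0.504, -0.502]
contact_force: [1.1, 0.5, 0.5]
opening: 0.759
t 26.67 tcp [466.1 354.8 166.5] op 0.759 F [1.1 0.5 0.5]
toolx [-0.012 -1.    -0.007] tooly [ 0.013  0.007 -1.   ] toolz [ 1.    -0.012  0.013]
move tool mm [200.2  17.4 182.1]
```

```bash
python3 -m inch '[{"ax":0,"ay":0,"az":0,"x":25,"y":0,"z":23.5,"hand":1},{"ax":0,"ay":0,"az":0,"x":25,"y":0,"z":23.5,"hand":1},{"ax":0,"ay":0,"az":0,"x":25,"y":0,"z":23.5,"hand":1},{"ax":0,"ay":0,"az":0,"x":25,"y":0,"z":23.5,"hand":1},{"ax":0,"ay":0,"az":0,"x":25,"y":0,"z":23.5,"hand":1}]' >/dev/null
python3 -m inch '[{"ax":0,"ay":0,"az":0,"x":25,"y":0,"z":23.5,"hand":1},{"ax":0,"ay":0,"az":0,"x":25,"y":0,"z":23.5,"hand":1},{"ax":0,"ay":0,"az":0,"x":25,"y":0,"z":23.5,"hand":1},{"ax":0,"ay":0,"az":0,"x":0,"y":0,"z":0,"hand":1},{"ax":0,"ay":0,"az":0,"x":0,"y":0,"z":0,"hand":1}]' >/dev/null
python3 held.py .0499 .646 .1525 pics/w13.png
```

```text
[279.5 330.5  87.9] lid [0.6382 0.1497 0.1691] off mm [-10.1   1.1  12.1]
t 27.55 tcp [647.4 149.8 156.8] op 0.757 F [ 0.2 -0.2 -0.2]
toolx [-0.014 -1.    -0.   ] tooly [-0.002  0.    -1.   ] toolz [ 1.    -0.014 -0.002]
move tool mm [-1.7 90.4  8.8]
```

```bash
python3 -m inch '[{"ax":0,"ay":0,"az":0,"x":-2,"y":25,"z":0,"hand":1},{"ax":0,"ay":0,"az":0,"x":0,"y":25,"z":0,"hand":1},{"ax":0,"ay":0,"az":0,"x":0,"y":20,"z":0,"hand":1},{"ax":0,"ay":0,"az":0,"x":0,"y":0,"z":0,"hand":1},{"ax":0,"ay":0,"az":0,"x":0,"y":0,"z":0,"hand":1}]'
python3 -c "
from h import *
rel([.649,.1515,.0665])"
```

```text
time: 27.97
eef_pos: [0.6457, 0.1534, 0.0859]
tcp_rot: [-0.498, 0.504, -0.502, 0.496]
contact_force: [-0.3, -0.4, -0.0]
opening: 0.757
t 27.97 tcp [645.7 153.4  85.9] op 0.757 F [-0.3 -0.4 -0. ]
toolx [-0.011 -1.     0.   ] tooly [-0.004 -0.    -1.   ] toolz [ 1.    -0.011 -0.004]
move tool mm [ 1.9 19.4  3.4]
```

```bash
python3 -m inch '[{"ax":0,"ay":0,"az":0,"x":1.5,"y":10,"z":2,"hand":1},{"ax":0,"ay":0,"az":0,"x":0,"y":6,"z":0,"hand":1},{"ax":0,"ay":0,"az":0,"x":0,"y":2,"z":0,"hand":1},{"ax":0,"ay":0,"az":0,"x":0,"y":0,"z":0,"hand":1},{"ax":0,"ay":0,"az":0,"x":0,"y":0,"z":0,"hand":1}]'
python3 -m inch '[{"ax":0,"ay":0,"az":0,"x":0,"y":0,"z":0,"hand":-0.8},{"ax":0,"ay":0,"az":0,"x":0,"y":0,"z":0,"hand":-0.8},{"ax":0,"ay":0,"az":0,"x":0,"y":0,"z":0,"hand":-0.8},{"ax":0,"ay":0,"az":0,"x":0,"y":0,"z":0,"hand":-0.8}]'
python3 -m inch '[{"ax":0,"ay":0,"az":0,"x":0,"y":-15,"z":0,"hand":-0.8},{"ax":0,"ay":0,"az":0,"x":0,"y":-25,"z":0,"hand":-0.8},{"ax":0,"ay":0,"az":0,"x":0,"y":-35,"z":0,"hand":-0.8},{"ax":0,"ay":0,"az":0,"x":0,"y":-35,"z":0,"hand":-1},{"ax":0,"ay":0,"az":0,"x":0,"y":0,"z":0,"hand":-1}]'
python3 -m inch '[{"ax":0,"ay":0,"az":0,"x":0,"y":0,"z":0,"hand":-1},{"ax":0,"ay":0,"az":0,"x":0,"y":0,"z":0,"hand":-1}]' >/dev/null
python3 - <<'E'
from h import *
info();c=cam("wrist");cv2.imwrite("pics/w14.png",c["img"][:,:,::-1])
h=cv2.HoughCircles(cv2.medianBlur(c["img"][...,0],5),cv2.HOUGH_GRADIENT,1,20,param1=80,param2=22,minRadius=38,maxRadius=50)[0]
print("expect",w2px(c,[[.646,.1525,.078]]))
for u in h: print(u.round(1),px2w(c,u[:2],.078).round(4)[0])
c=cam("top")
for ce,st in lids(c)[0]: print(np.round(ce,1),st[4],np.round(px2w(c,ce,.055)[0],4))
rel([.5645,.386,.2])
E
```

```text
time: 28.38
eef_pos: [0.65, 0.1507, 0.0699]
tcp_rot: [0.497, -0.503, 0.503, -0.497]
contact_force: [-1.3, -0.8, -0.6]
opening: 0.758
time: 28.72
eef_pos: [0.6501, 0.1506, 0.07]
tcp_rot: [0.497, -0.503, 0.503, -0.497]
contact_force: [-0.0, -0.1, -0.3]
opening: 0.895
time: 29.13
eef_pos: [0.6546, 0.1512, 0.1909]
tcp_rot: [0.492, -0.499, 0.507, -0.502]
contact_force: [1.1, -0.2, 1.5]
opening: 1.002
t 29.3 tcp [649.9 150.7 180.6] op 1.0 F [-0.7 -1.  -0.1]
toolx [-0.012 -1.    -0.   ] tooly [ 0.001  0.    -1.   ] toolz [ 1.    -0.012  0.001]
expect [[278.45529227 219.64351857]]
[279.5 219.5  44.9] [0.6461 0.1517 0.078 ]
[277.5 196.5  49.4] [0.6635 0.153  0.078 ]
[391.5 195.5  42.7] [0.6633 0.0723 0.078 ]
[491.5 305.5  49.4] [ 0.5721 -0.0143  0.078 ]
[412.5 225.5  49.4] [0.6404 0.0549 0.078 ]
[ 98.5 158.5  49.4] [0.6919 0.2745 0.078 ]
[508.5 196.5  46.1] [ 0.6616 -0.0097  0.078 ]
[282.5 338.5  39.3] [0.5417 0.1505 0.078 ]
[383.5 295.5  39.3] [0.5817 0.071  0.078 ]
[281.5 298.5  39.4] [0.5797 0.1509 0.078 ]
[550.5 224.5  43.8] [ 0.6401 -0.0436  0.078 ]
[292.3 153.6] 345 [ 0.6505 -0.0478  0.055 ]
[256.1 155.1] 331 [0.6454 0.0517 0.055 ]
[132.7 183.5] 322 [0.5639 0.3879 0.055 ]
[292.  189.6] 363 [ 0.5498 -0.047   0.055 ]
[476.4 259.6] 353 [ 0.3608 -0.5514  0.055 ]
[396.6 289.1] 371 [ 0.2822 -0.3272  0.055 ]
[425.6 297.3] 337 [ 0.26   -0.4059  0.055 ]
t 29.4 tcp [648.8 150.6 178.1] op 1.0 F [ 0.   0.5 -0.5]
toolx [-0.012 -1.     0.   ] tooly [-0.003 -0.    -1.   ] toolz [ 1.    -0.012 -0.003]
move tool mm [-234.4  -21.7  -87.2]
```

View pics/w14.png

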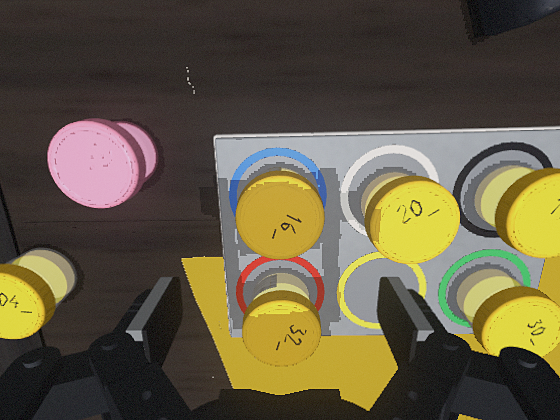

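```bash
python3 -m inch '[{"ax":0,"ay":0,"az":0,"x":-29,"y":-10,"z":-10.5,"hand":-1},{"ax":0,"ay":0,"az":0,"x":-29,"y":0,"z":-10.5,"hand":-1},{"ax":0,"ay":0,"az":0,"x":-29,"y":0,"z":-10.5,"hand":-1},{"ax":0,"ay":0,"az":0,"x":-29,"y":0,"z":-10.5,"hand":-1},{"ax":0,"ay":0,"az":0,"x":-29,"y":0,"z":-10.5,"hand":-1}]' >/dev/null
python3 -m inch '[{"ax":0,"ay":0,"az":0,"x":-29,"y":0,"z":-10.5,"hand":-1},{"ax":0,"ay":0,"az":0,"x":-29,"y":0,"z":-10.5,"hand":-1},{"ax":0,"ay":0,"az":0,"x":-31,"y":0,"z":-10.5,"hand":-1},{"ax":0,"ay":0,"az":0,"x":0,"y":20,"z":0,"hand":-1},{"ax":0,"ay":0,"az":0,"x":0,"y":20,"z":0,"hand":-1}]' >/dev/null
python3 -m inch '[{"ax":0,"ay":0,"az":0,"x":0,"y":20,"z":0,"hand":-1},{"ax":0,"ay":0,"az":0,"x":0,"y":0,"z":0,"hand":-1},{"ax":0,"ay":0,"az":0,"x":0,"y":0,"z":0,"hand":-1}]' >/dev/null
python3 app.py .5645 .386 pics/w15.png
```

```text
t 30.48 tcp [566.9 384.9 126.3] op 0.997 F [-0.1 -0.   0.5]
toolx [-0.012 -1.     0.003] tooly [-0.006 -0.003 -1.   ] toolz [ 1.    -0.012 -0.006]
move tool mm [-1.3 81.3 -2. ]
expected px [[279.02716523 238.41901513]]
[277.5 232.5  51.4] [[0.5685 0.3869 0.062 ]]
[426.5  40.5  46.7] [[0.6737 0.3095 0.062 ]]
```

```bash
python3 -m inch '[{"ax":0,"ay":0,"az":0,"x":-1.5,"y":20,"z":-1,"hand":-1},{"ax":0,"ay":0,"az":0,"x":0,"y":25,"z":0,"hand":-1},{"ax":0,"ay":0,"az":0,"x":0,"y":20,"z":0,"hand":-1},{"ax":0,"ay":0,"az":0,"x":0,"y":10,"z":0,"hand":-1},{"ax":0,"ay":0,"az":0,"x":0,"y":7,"z":0,"hand":-1}]'
python3 -m inch '[{"ax":0,"ay":0,"az":0,"x":0,"y":0,"z":0,"hand":-1},{"ax":0,"ay":0,"az":0,"x":0,"y":0,"z":0,"hand":1},{"ax":0,"ay":0,"az":0,"x":0,"y":0,"z":0,"hand":1},{"ax":0,"ay":0,"az":0,"x":0,"y":0,"z":0,"hand":1},{"ax":0,"ay":0,"az":0,"x":0,"y":0,"z":0,"hand":1}]'
python3 -m inch '[{"ax":0,"ay":0,"az":0,"x":0,"y":0,"z":0,"hand":1},{"ax":0,"ay":0,"az":0,"x":0,"y":0,"z":0,"hand":1}]'
python3 -m inch '[{"ax":0,"ay":0,"az":0,"x":0,"y":-10,"z":0,"hand":1},{"ax":0,"ay":0,"az":0,"x":0,"y":-30,"z":0,"hand":1},{"ax":0,"ay":0,"az":0,"x":0,"y":-35,"z":0,"hand":1},{"ax":0,"ay":0,"az":0,"x":0,"y":-35,"z":0,"hand":1},{"ax":0,"ay":0,"az":0,"x":0,"y":-15,"z":0,"hand":1}]'
python3 -c "
from h import *
rel([.549,.0515,.17])"
```

```text
time: 30.95
eef_pos: [0.5678, 0.387, 0.0471]
tcp_rot: [-0.497, 0.503, -0.503, 0.497]
contact_force: [-0.2, -0.1, 0.2]
opening: 0.997
time: 31.37
eef_pos: [0.5691, 0.3874, 0.05]
tcp_rot: [0.496, -0.502, 0.504, -0.498]
contact_force: [-0.8, -2.3, 5.3]
opening: 0.745
time: 31.53
eef_pos: [0.5691, 0.3874, 0.05]
tcp_rot: [0.496, -0.502, 0.504, -0.498]
contact_force: [-0.9, -2.1, 6.0]
opening: 0.748
time: 31.95
eef_pos: [0.5696, 0.3886, 0.179]
tcp_rot: [0.494, -0.502, 0.504, -0.5]
contact_force: [2.2, -0.1, 0.4]
opening: 0.747
t 31.95 tcp [569.6 388.6 179. ] op 0.747 F [ 2.2 -0.1  0.4]
toolx [-0.012 -1.    -0.005] tooly [ 0.008  0.005 -1.   ] toolz [ 1.    -0.012  0.008]
move tool mm [337.4   7.3 -16.6]
```

```bash
python3 -m inch '[{"ax":0,"ay":0,"az":0,"x":30,"y":0,"z":-1,"hand":1},{"ax":0,"ay":0,"az":0,"x":30,"y":0,"z":-1,"hand":1},{"ax":0,"ay":0,"az":0,"x":30,"y":0,"z":-1,"hand":1},{"ax":0,"ay":0,"az":0,"x":30,"y":0,"z":-1,"hand":1},{"ax":0,"ay":0,"az":0,"x":30,"y":0,"z":-1,"hand":1}]' >/dev/null
python3 -m inch '[{"ax":0,"ay":0,"az":0,"x":30,"y":0,"z":-1,"hand":1},{"ax":0,"ay":0,"az":0,"x":30,"y":0,"z":-1,"hand":1},{"ax":0,"ay":0,"az":0,"x":30,"y":0,"z":-1,"hand":1},{"ax":0,"ay":0,"az":0,"x":30,"y":0,"z":-1,"hand":1},{"ax":0,"ay":0,"az":0,"x":30,"y":0,"z":-1,"hand":1}]' >/dev/null
python3 -m inch '[{"ax":0,"ay":0,"az":0,"x":30,"y":0,"z":-1,"hand":1},{"ax":0,"ay":0,"az":0,"x":7,"y":0,"z":-1,"hand":1},{"ax":0,"ay":0,"az":0,"x":0,"y":0,"z":0,"hand":1},{"ax":0,"ay":0,"az":0,"x":0,"y":0,"z":0,"hand":1},{"ax":0,"ay":0,"az":0,"x":0,"y":0,"z":0,"hand":1}]' >/dev/null
python3 held.py .05 .547 .0525 pics/w16.png; python3 -c "
from h import *
rel([.55,.0515,.0665])"
```

```text
[278.5 328.5  84. ] lid [0.5422 0.053  0.1842] off mm [-9.1  1.5 12. ]
t 33.25 tcp [551.4  51.6 172.3] op 0.748 F [ 0.3  0.9 -0.9]
toolx [-0.011 -1.    -0.001] tooly [-0.     0.001 -1.   ] toolz [ 1.    -0.011 -0.   ]
move tool mm [  0.6 105.8   4.7]
t 33.25 tcp [551.4  51.6 172.3] op 0.748 F [ 0.3  0.9 -0.9]
toolx [-0.011 -1.    -0.001] tooly [-0.     0.001 -1.   ] toolz [ 1.    -0.011 -0.   ]
move tool mm [  0.2 105.8  -1.4]
```

View pics/w16.png

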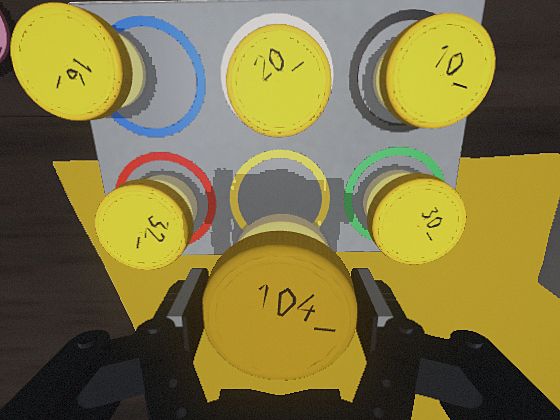

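```bash
python3 -m inch '[{"ax":0,"ay":0,"az":0,"x":0,"y":25,"z":-1.5,"hand":1},{"ax":0,"ay":0,"az":0,"x":0,"y":25,"z":0,"hand":1},{"ax":0,"ay":0,"az":0,"x":0,"y":20,"z":0,"hand":1},{"ax":0,"ay":0,"az":0,"x":0,"y":12,"z":0,"hand":1},{"ax":0,"ay":0,"az":0,"x":0,"y":0,"z":0,"hand":1}]'
python3 -m inch '[{"ax":0,"ay":0,"az":0,"x":0,"y":0,"z":0,"hand":1},{"ax":0,"ay":0,"az":0,"x":0,"y":0,"z":0,"hand":1}]' >/dev/null
python3 -c "
from h import *
rel([.55,.0515,.0668])"
```

```text
time: 33.67
eef_pos: [0.5477, 0.0516, 0.0872]
tcp_rot: [-0.499, 0.504, -0.501, 0.496]
contact_force: [-0.5, 0.7, -1.3]
opening: 0.745
t 33.83 tcp [551.2  50.8  91.9] op 0.744 F [ 0.4 -0.5 -0.8]
toolx [-0.011 -1.     0.   ] tooly [ 0.002 -0.    -1.   ] toolz [ 1.    -0.011  0.002]
move tool mm [-0.7 25.1 -1.3]
```

```bash
python3 -m inch '[{"ax":0,"ay":0,"az":0,"x":-0.5,"y":11,"z":-1,"hand":1},{"ax":0,"ay":0,"az":0,"x":0,"y":7,"z":0,"hand":1},{"ax":0,"ay":0,"az":0,"x":0,"y":5,"z":0,"hand":1},{"ax":0,"ay":0,"az":0,"x":0,"y":1,"z":0,"hand":1},{"ax":0,"ay":0,"az":0,"x":0,"y":0,"z":0,"hand":1}]'
python3 -m inch '[{"ax":0,"ay":0,"az":0,"x":0,"y":0,"z":0,"hand":1},{"ax":0,"ay":0,"az":0,"x":0,"y":0,"z":0,"hand":-0.8},{"ax":0,"ay":0,"az":0,"x":0,"y":0,"z":0,"hand":-0.8},{"ax":0,"ay":0,"az":0,"x":0,"y":0,"z":0,"hand":-0.8},{"ax":0,"ay":0,"az":0,"x":0,"y":0,"z":0,"hand":-0.8}]'
python3 -m inch '[{"ax":0,"ay":0,"az":0,"x":0,"y":-15,"z":0,"hand":-0.8},{"ax":0,"ay":0,"az":0,"x":0,"y":-25,"z":0,"hand":-0.8},{"ax":0,"ay":0,"az":0,"x":0,"y":-35,"z":0,"hand":-0.8},{"ax":0,"ay":0,"az":0,"x":0,"y":-35,"z":0,"hand":-0.8},{"ax":0,"ay":0,"az":0,"x":0,"y":-35,"z":0,"hand":-0.8}]'
python3 -m inch '[{"ax":0,"ay":0,"az":0,"x":0,"y":-35,"z":0,"hand":-0.8},{"ax":0,"ay":0,"az":0,"x":-30,"y":0,"z":0,"hand":-0.8},{"ax":0,"ay":0,"az":0,"x":-30,"y":0,"z":0,"hand":-0.8},{"ax":0,"ay":0,"az":0,"x":-30,"y":0,"z":0,"hand":-0.8},{"ax":0,"ay":0,"az":0,"x":-30,"y":0,"z":0,"hand":-0.8}]'
python3 -m inch '[{"ax":0,"ay":0,"az":0,"x":-30,"y":0,"z":0,"hand":-0.8},{"ax":0,"ay":0,"az":0,"x":-30,"y":0,"z":0,"hand":-0.8},{"ax":0,"ay":0,"az":0,"x":-30,"y":0,"z":0,"hand":-0.8},{"ax":0,"ay":0,"az":0,"x":-30,"y":0,"z":0,"hand":-0.8},{"ax":0,"ay":0,"az":0,"x":-30,"y":0,"z":0,"hand":-0.8}]'
python3 -m inch '[{"ax":0,"ay":0,"az":0,"x":-30,"y":0,"z":0,"hand":-0.8},{"ax":0,"ay":0,"az":0,"x":0,"y":0,"z":0,"hand":-0.8},{"ax":0,"ay":0,"az":0,"x":0,"y":0,"z":0,"hand":-0.8}]' >/dev/null
python3 - <<'E'
from h import *
info();c=cam("top")
for ce,st in lids(c)[0]: print(np.round(ce,1),st[4],np.round(px2w(c,ce,.071 if 200<ce[0]<310 else .055)[0],4))
d=cam("scene")
a=cv2.resize(c["img"][125:235,110:430],None,fx=2.5,fy=2.5,interpolation=2)
b=cv2.resize(d["img"][165:335,220:470],(470,320),interpolation=2)
b2=np.zeros((320,330,3),np.uint8)
cv2.imwrite("pics/fin.png",np.vstack([a,np.hstack([b,b2])])[:,:,::-1])
E
```

```text
time: 34.25
eef_pos: [0.5489, 0.0509, 0.0662]
tcp_rot: [-0.497, 0.503, -0.503, 0.497]
contact_force: [-0.0, 1.1, -0.6]
opening: 0.745
time: 34.67
eef_pos: [0.5492, 0.0509, 0.0667]
tcp_rot: [0.497, -0.503, 0.503, -0.497]
contact_force: [0.3, 0.8, -0.7]
opening: 0.899
time: 35.08
eef_pos: [0.5486, 0.0509, 0.2128]
tcp_rot: [-0.497, 0.503, -0.503, 0.497]
contact_force: [0.3, -0.0, -0.1]
opening: 0.901
time: 35.5
eef_pos: [0.5505, 0.1719, 0.2471]
tcp_rot: [0.496, -0.503, 0.504, -0.497]
contact_force: [-0.2, 0.0, -0.3]
opening: 0.899
time: 35.92
eef_pos: [0.5521, 0.3224, 0.2466]
tcp_rot: [0.497, -0.503, 0.503, -0.497]
contact_force: [0.3, 0.6, 0.1]
opening: 0.9
t 36.17 tcp [552.2 352.  246.1] op 0.899 F [-0.2 -1.  -0.3]
toolx [-0.01  -1.     0.001] tooly [-0.    -0.001 -1.   ] toolz [ 1.   -0.01 -0.  ]
[208.  149.9] 323 [0.6546 0.182  0.071 ]
[292.2 153.6] 332 [ 0.6462 -0.0468  0.071 ]
[255.8 155.1] 335 [0.6412 0.052  0.071 ]
[217.5 189.5] 341 [0.5456 0.1535 0.071 ]
[255.6 190. ] 379 [0.545  0.0514 0.071 ]
[292.  189.6] 351 [ 0.5468 -0.0461  0.071 ]
[476.5 259.6] 340 [ 0.3608 -0.5514  0.055 ]
[396.5 289.1] 359 [ 0.2822 -0.327   0.055 ]
[425.6 297.2] 330 [ 0.2605 -0.406   0.055 ]
```

View pics/fin.png

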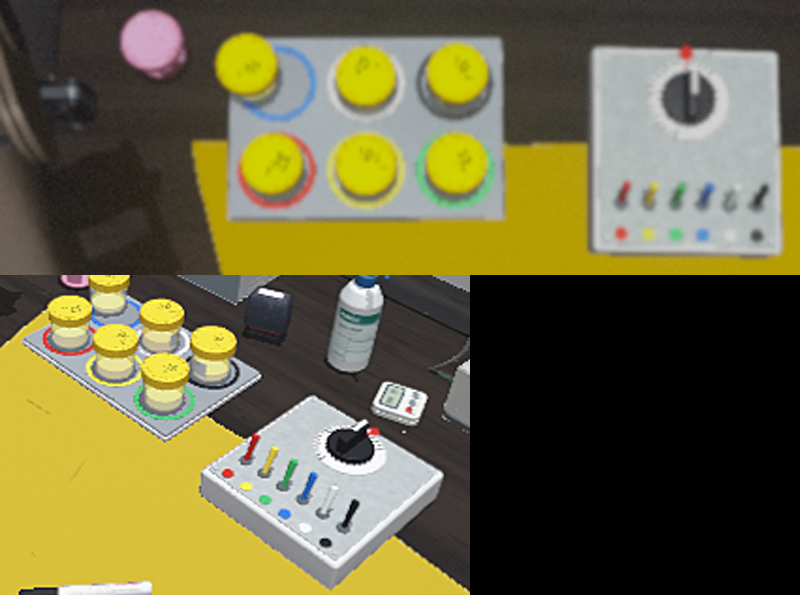

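The blue-ring cup was knocked aside after I placed it, the disturbance the task warned of. It is upright at about (0.655, 0.182), still on the plate, so I'll put it back.

```bash
python3 -m inch '[{"ax":0,"ay":0,"az":0,"x":28,"y":0,"z":17,"hand":-1},{"ax":0,"ay":0,"az":0,"x":28,"y":0,"z":17,"hand":-1},{"ax":0,"ay":0,"az":0,"x":28,"y":0,"z":17,"hand":-1},{"ax":0,"ay":0,"az":0,"x":28,"y":15,"z":17,"hand":-1},{"ax":0,"ay":0,"az":0,"x":28,"y":15,"z":17,"hand":-1}]' >/dev/null
python3 -m inch '[{"ax":0,"ay":0,"az":0,"x":28,"y":15,"z":17,"hand":-1},{"ax":0,"ay":0,"az":0,"x":0,"y":25,"z":0,"hand":-1},{"ax":0,"ay":0,"az":0,"x":0,"y":15,"z":0,"hand":-1},{"ax":0,"ay":0,"az":0,"x":0,"y":0,"z":0,"hand":-1},{"ax":0,"ay":0,"az":0,"x":0,"y":0,"z":0,"hand":-1}]' >/dev/null
python3 - <<'E'
from h import *
rel([.655,.182,.0665])
c=cam("wrist");cv2.imwrite("pics/w17.png",c["img"][:,:,::-1])
print("expected",w2px(c,[[.655,.182,.078],[.645,.053,.078]]))
h=cv2.HoughCircles(cv2.medianBlur(c["img"][...,0],5),cv2.HOUGH_GRADIENT,1,20,param1=80,param2=25,minRadius=38,maxRadius=60)
for u in h[0][:8]: print(u.round(1),px2w(c,u[:2],.078).round(4))
g=cv2.cvtColor(c["img"],cv2.COLOR_RGB2HSV);m=(g[...,0]>150)&(g[...,1]>50)&(g[...,2]>120)
y,x=np.nonzero(m);print("pink px",x.min(),x.max(),y.min(),y.max(),px2w(c,[(x.max(),y[x==x.max()].mean())],.04))
m=lids(c)[1];n,l,st,ce=cv2.connectedComponentsWithStats(m);print(st[1:][st[1:,4]>300])
E
```

```text
t 37.1 tcp [651.5 181.4 160.3] op 1.0 F [ 0.  -0.2  0.2]
toolx [-0.012 -1.     0.   ] tooly [-0.003 -0.    -1.   ] toolz [ 1.    -0.012 -0.003]
move tool mm [-0.7 93.8  3.8]
expected [[279.95455147 219.41471098]
 [473.45404152 231.34265062]]
[468.5 239.5  56.1] [[0.6391 0.0553 0.078 ]]
[284.5 219.5  44.9] [[0.6549 0.179  0.078 ]]
[438.5 208.5  50.5] [[0.6614 0.0783 0.078 ]]
[313.5 314.5  51.2] [[0.5803 0.1583 0.078 ]]
[125.5 164.5  51.6] [[0.6929 0.2782 0.078 ]]
[314.5 205.5  44.9] [[0.6645 0.1593 0.078 ]]
[321.5 363.5  47.1] [[0.5356 0.1512 0.078 ]]
[535.5 316.5  49.2] [[ 0.5776 -0.0026  0.078 ]]
pink px 74 358 122 315 [[0.55478817 0.11594653 0.04      ]]
[]
```

View pics/w17.png

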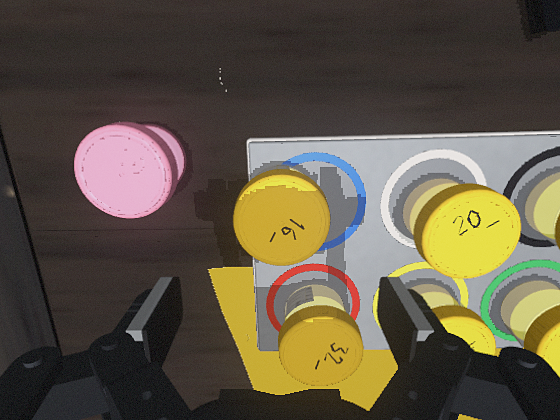

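```bash
python3 -m inch '[{"ax":0,"ay":0,"az":0,"x":0,"y":20,"z":2,"hand":-1},{"ax":0,"ay":0,"az":0,"x":0,"y":25,"z":1,"hand":-1},{"ax":0,"ay":0,"az":0,"x":0,"y":20,"z":0,"hand":-1},{"ax":0,"ay":0,"az":0,"x":0,"y":15,"z":0,"hand":-1},{"ax":0,"ay":0,"az":0,"x":0,"y":10,"z":0,"hand":-1}]'
python3 -m inch '[{"ax":0,"ay":0,"az":0,"x":0,"y":0,"z":0,"hand":-1},{"ax":0,"ay":0,"az":0,"x":0,"y":0,"z":0,"hand":-1}]'
```

```text
time: 37.57
eef_pos: [0.6554, 0.1825, 0.0712]
tcp_rot: [0.497, -0.503, 0.503, -0.497]
contact_force: [-0.1, 1.2, -0.2]
opening: 0.998
time: 37.73
eef_pos: [0.656, 0.182, 0.0722]
tcp_rot: [0.497, -0.503, 0.503, -0.497]
contact_force: [-0.2, 0.0, -0.0]
opening: 1.004
```

```bash
python3 -m inch '[{"ax":0,"ay":0,"az":0,"x":0,"y":5,"z":0,"hand":-1},{"ax":0,"ay":0,"az":0,"x":0,"y":0,"z":0,"hand":1},{"ax":0,"ay":0,"az":0,"x":0,"y":0,"z":0,"hand":1},{"ax":0,"ay":0,"az":0,"x":0,"y":0,"z":0,"hand":1},{"ax":0,"ay":0,"az":0,"x":0,"y":0,"z":0,"hand":1}]'
python3 -m inch '[{"ax":0,"ay":0,"az":0,"x":0,"y":0,"z":0,"hand":1},{"ax":0,"ay":0,"az":0,"x":0,"y":0,"z":0,"hand":1},{"ax":0,"ay":0,"az":0,"x":0,"y":-10,"z":0,"hand":1},{"ax":0,"ay":0,"az":0,"x":0,"y":-15,"z":0,"hand":1},{"ax":0,"ay":0,"az":0,"x":10,"y":0,"z":-3,"hand":1}]'
python3 -m inch '[{"ax":0,"ay":0,"az":0,"x":10,"y":0,"z":-3,"hand":1},{"ax":0,"ay":0,"az":0,"x":9,"y":0,"z":-3,"hand":1},{"ax":0,"ay":0,"az":0,"x":0,"y":0,"z":0,"hand":1},{"ax":0,"ay":0,"az":0,"x":0,"y":0,"z":0,"hand":1},{"ax":0,"ay":0,"az":0,"x":0,"y":0,"z":0,"hand":1}]'
python3 -c "
from h import *
rel([.648,.1515,.068])"
```

```text
time: 38.15
eef_pos: [0.6568, 0.1816, 0.0682]
tcp_rot: [0.496, -0.502, 0.504, -0.498]
contact_force: [0.2, 0.0, 3.9]
opening: 0.754
time: 38.57
eef_pos: [0.6543, 0.1729, 0.095]
tcp_rot: [0.496, -0.502, 0.504, -0.499]
contact_force: [1.2, -0.2, 0.4]
opening: 0.741
time: 38.98
eef_pos: [0.6459, 0.1523, 0.0909]
tcp_rot: [-0.497, 0.504, -0.503, 0.497]
contact_force: [0.1, 0.4, -0.8]
opening: 0.746
t 38.98 tcp [645.9 152.3  90.9] op 0.746 F [ 0.1  0.4 -0.8]
toolx [-0.013 -1.    -0.   ] tooly [-0.001  0.    -1.   ] toolz [ 1.    -0.013 -0.001]
move tool mm [ 0.8 22.9  2.1]
```

```bash
python3 -m inch '[{"ax":0,"ay":0,"az":0,"x":0.5,"y":10,"z":1,"hand":1},{"ax":0,"ay":0,"az":0,"x":0,"y":7,"z":0,"hand":1},{"ax":0,"ay":0,"az":0,"x":0,"y":3.5,"z":0,"hand":1},{"ax":0,"ay":0,"az":0,"x":0,"y":0,"z":0,"hand":1},{"ax":0,"ay":0,"az":0,"x":0,"y":0,"z":0,"hand":1}]'
python3 -m inch '[{"ax":0,"ay":0,"az":0,"x":0,"y":0,"z":0,"hand":1},{"ax":0,"ay":0,"az":0,"x":0,"y":0,"z":0,"hand":-0.8},{"ax":0,"ay":0,"az":0,"x":0,"y":0,"z":0,"hand":-0.8},{"ax":0,"ay":0,"az":0,"x":0,"y":0,"z":0,"hand":-0.8},{"ax":0,"ay":0,"az":0,"x":0,"y":0,"z":0,"hand":-0.8}]'
python3 -m inch '[{"ax":0,"ay":0,"az":0,"x":0,"y":-15,"z":0,"hand":-0.8},{"ax":0,"ay":0,"az":0,"x":0,"y":-25,"z":0,"hand":-0.8},{"ax":0,"ay":0,"az":0,"x":0,"y":-35,"z":0,"hand":-0.8},{"ax":0,"ay":0,"az":0,"x":0,"y":-35,"z":0,"hand":-0.8},{"ax":0,"ay":0,"az":0,"x":0,"y":-35,"z":0,"hand":-0.8}]'
python3 -m inch '[{"ax":0,"ay":0,"az":0,"x":0,"y":-35,"z":0,"hand":-0.8},{"ax":0,"ay":0,"az":0,"x":-30,"y":0,"z":-15,"hand":-0.8},{"ax":0,"ay":0,"az":0,"x":-30,"y":0,"z":-15,"hand":-0.8},{"ax":0,"ay":0,"az":0,"x":-30,"y":0,"z":-15,"hand":-0.8},{"ax":0,"ay":0,"az":0,"x":-30,"y":0,"z":-15,"hand":-0.8}]' >/dev/null
python3 -m inch '[{"ax":0,"ay":0,"az":0,"x":-30,"y":0,"z":-15,"hand":-0.8},{"ax":0,"ay":0,"az":0,"x":-30,"y":0,"z":-15,"hand":-0.8},{"ax":0,"ay":0,"az":0,"x":-30,"y":0,"z":0,"hand":-0.8},{"ax":0,"ay":0,"az":0,"x":0,"y":0,"z":0,"hand":-0.8},{"ax":0,"ay":0,"az":0,"x":0,"y":0,"z":0,"hand":-0.8}]'
python3 - <<'E'
from h import *
info();c=cam("top")
for ce,st in lids(c)[0]: print(np.round(ce,1),st[2:5],np.round(px2w(c,ce,.071)[0],4))
d=cam("scene")
a=cv2.resize(c["img"][125:235,110:430],None,fx=2.5,fy=2.5,interpolation=2)
b=cv2.resize(d["img"][165:335,220:470],(470,320),interpolation=2)
cv2.imwrite("pics/fin2.png",np.vstack([a,np.hstack([b,np.zeros((320,330,3),np.uint8)])])[:,:,::-1])
E
```

```text
time: 39.4
eef_pos: [0.6469, 0.1524, 0.0701]
tcp_rot: [-0.497, 0.503, -0.503, 0.497]
contact_force: [0.3, -0.1, -0.7]
opening: 0.747
time: 39.82
eef_pos: [0.6476, 0.1522, 0.0715]
tcp_rot: [0.497, -0.503, 0.503, -0.497]
contact_force: [-0.5, -0.2, -0.2]
opening: 0.901
time: 40.23
eef_pos: [0.6471, 0.1522, 0.2188]
tcp_rot: [0.497, -0.503, 0.503, -0.497]
contact_force: [1.1, 0.1, 1.5]
opening: 0.899
time: 41.07
eef_pos: [0.5594, 0.3646, 0.2523]
tcp_rot: [0.497, -0.502, 0.503, -0.498]
contact_force: [-0.2, -0.5, 0.4]
opening: 0.901
t 41.07 tcp [559.4 364.6 252.3] op 0.901 F [-0.2 -0.5  0.4]
toolx [-0.009 -1.    -0.   ] tooly [ 0.001  0.    -1.   ] toolz [ 1.    -0.009  0.001]
[218.2 152.9] [ 22  21 342] [0.6464 0.1539 0.071 ]
[292.3 153.6] [ 22  22 340] [ 0.6462 -0.047   0.071 ]
[255.8 155.1] [ 22  22 338] [0.6411 0.0521 0.071 ]
[217.6 189.5] [ 23  22 347] [0.5456 0.1533 0.071 ]
[255.7 190. ] [ 23  23 386] [0.545  0.0512 0.071 ]
[292.  189.6] [ 23  22 357] [ 0.5467 -0.0463  0.071 ]
[476.5 259.6] [ 21  22 348] [ 0.3602 -0.5443  0.071 ]
[396.6 289.1] [ 22  23 370] [ 0.2825 -0.3229  0.071 ]
[425.7 297.1] [ 20  22 332] [ 0.2612 -0.4009  0.071 ]
```

```bash
python3 -c "
from plant import *
print(sign_off())"
```

```text
the job is handed in; nothing more can be done
None
```

I turned the dial to zero, put all four waiting cups in rings and set the switches, then handed the job in at about 41 s. `sign_off` reports no verdict, so I can't confirm a pass.

- **Dial:** it started at about +0.94 rad. I gripped its bar and turned it back until the pointer sat on the red mark.
- **Switches:** with two loaded and four waiting cups, every ring ends up occupied, so all six should be on. Red and black were half-way and white was off. I pushed those three over; yellow, green and blue were already on.
- **Cups:** they went to the black, white, blue and yellow rings. The blue-ring cup was knocked about 3 cm aside after I placed it, so I picked it up and put it back.

**Last checks**
- **Cup positions:** the final top-camera measurement put every cup I placed within about 7 mm of its ring centre (limit 14 mm). The loaded cups in the red and green rings had not visibly moved.
- **White ring:** the two cameras disagreed by about 4 mm. The top camera put that cup about 7 mm off, the wrist camera about 3 mm.
- **Dial and switches:** the last picture I viewed of these showed the dial at zero and all switches on. That was before I re-placed the blue cup, but I didn't go near the box again.
- **Blue cup:** I checked its final placement by measurement only, because I had used all 16 picture views.
- **Arm:** it finished clear of everything at z = 0.25 m, with the contact force reading about zero.

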